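# Clamp a guitar pickup in the bench holder by its edge thumbwheel

### The job

Get the metal-covered guitar pickup ready for soldering: lay it flat on the ledge of the bench holder, pole screws up and its long side running from jaw to jaw, and let go of it. Then roll the holder's edge thumbwheel, under the magnifier, with a fingertip, its top towards you, until both jaws hold the pickup firmly and the wheel will go no further. Close the jaw with the wheel only, do not push on the jaw itself, do not knock the magnifier, and leave everything else where it lies.

Things in the scene. Friction and masses are not known exactly. Their poses are not given: they have to be found in the camera images.
- holder: Grey bench holder, fixed to the table, turned by its yaw (x axis away from the robot at yaw 0). Origin on the table under the middle of the ledge. Its y axis runs from the fixed jaw (at y = -46 mm) past the sliding jaw (y = +46 mm when fully open) to the thumbwheel (y = +150 mm). Base plate 110 mm (x) by 275 mm (y, from -80 to +195 mm), 12 mm thick; beside the wheel it reaches back to x = +118 mm.
- ledge_mid (a point): Point on the top of the ledge, 75 mm above the table, over the holder's origin, axes as the holder's. The ledge is a bar 28 mm wide (x -14 to +14 mm) along y between the jaws; both sides of it are open 30 mm down to the guide rods, so fingers can pass beside it.
- fixed_jaw: Fixed steel jaw, 60 mm wide (x), 18 mm thick, its top 112 mm above the table. Origin on its inner face, at holder y = -46 mm, 72 mm above the table; the inner face looks to +y. It does not move.
- sliding_jaw: Sliding steel jaw, 60 mm wide (x), 18 mm thick, its top 112 mm above the table. Origin on its inner face (which looks to -y), 72 mm above the table, at holder y = +41 to +46 mm at the start (gap between jaws 87 to 92 mm). Only the wheel drives it: 8 mm towards the fixed jaw per radian; it pushes the pickup along the ledge against the fixed jaw.
- wheel (a joint): Angle of the thumbwheel (rad). Starts at 0 to 0.6; grows, closing the jaw, when the wheel's top is rolled towards the robot (holder -x). Stiff: about 3.5 N at the rim turns it, more once the jaws press on the pickup; stays where it is left. With the pickup in the holder the jaws grip at about 2.75 rad, then it stalls.
- wheel_axle (a point): Centre of the black thumbwheel, 62 mm above the table, at holder y = +150 mm, axes as the holder's. Axle along y; 22 mm wide, drum radius 45.5 mm, 18 ribs along y, 2.5 mm high, one on top at joint reading 0. Fixed cheek discs of 40 mm radius close both sides, so it cannot be pinched; only the rim's upper half is free: front and back are walled up to 52 mm above the table, 51 to 57 mm from the axle.
- lens_mid (a point): Underside of the fixed magnifier lens: white ring, 48 mm outer radius, with glass, 195 to 209 mm above the table, centred at holder x = +43, y = +150 mm. It hangs over the top and far half of the wheel (near edge at x = -5 mm), so the wheel is reached by a tool tilted 30 to 50 degrees, leaning to the robot's side (holder -x).
- pickup: Pickup with a plain steel cover: a block 38 mm (x) by 70 mm (y) by 28 mm (z), six dark pole screw heads in a row along y on its top; about 0.14 kg. Origin at the centre of its underside, z up. It starts lying flat on the table, to the right of the holder.
- narrow_pickup: Bystander: narrow cream-white pickup, 22 by 84 by 18 mm, with six bright poles; not the one to clamp. Origin under its centre.
- knob_a: Bystander: cream-white knob, 33 mm across, 20 mm high. Origin under its centre.
- knob_b: Bystander: cream-white knob, 33 mm across, 20 mm high. Origin under its centre.
- jack_plate: Bystander: boat-shaped steel jack plate, 30 by 115 by 15 mm. Origin under its centre.
- screwdriver: Bystander: screwdriver with a yellow handle, 190 mm long, lying on the table along its x axis.
- mug: Bystander: white mug, 80 mm across, 92 mm high. Origin under its centre.
- jar: Bystander: clear jar with a steel cap, 56 mm across, 70 mm high. Origin under its centre.
- magnifier: The whole magnifier (lens ring, arm and post), fixed to the holder. Origin on the table under the centre of the wheel; post at holder x = +98, y = +168 mm.
There are look-alikes about, which are no part of the job. What is shaped like the pickup but orange, purple or red is not meant.

How it is judged:
By the outcome, as a careful person would: the job done as asked, in the order asked, and still so for the second after the job is handed in, with the robot touching nothing.
It also fails if it takes over 72 s, if anything falls off the work surface, if the arm or the gripper's body presses on something with over 40 N, if the wrist force passes 120 N, or if a joint passes its speed limit or range.

### The arm

A 7-joint arm with a two-finger parallel gripper is mounted at the origin on the work surface. World frame = base frame: x ahead of the robot, y to its left, z up, the work surface at z = 0. Lengths are in m, angles in rad, forces in N, time in s.
With the tool pointing down it reaches from about 0.35 to 0.9 m from the base axis. Payload 7.2 kg.
Tool frame: the origin (TCP) lies at the very end of the fingers, on their centre line; the grasp point (between the pads) lies 19 mm behind it; z points along the fingers, y is the direction in which the jaws open and shut (so a half turn about z gives the same grasp; the last joint's range is limited). The gripper opens to 88 mm and grips with 3 to 60 N. Pads are 20 mm wide; open, the fingers measure 115 mm over their backs; the gripper's body (75 mm by 178 mm) begins 61 mm behind the grasp point.
Start: joints at [1.215, 0.411, -0.013, 1.596, 0.006, 1.134, -0.082], TCP at [0.177, -0.599, 0.223] pointing down, gripper open.
Joint ranges: [-2.95, 2.95], [-0.29, 1.99], [-1.47, 1.44], [0.14, 2.54], [-1.03, 4.17], [0.13, 1.85], [-2.86, 2.86]. Speed limits (rad/s): [2.39, 2.39, 3.01, 3.01, 3.14, 3.14, 3.14].

### API

Orientations are given as [roll, pitch, yaw] about the fixed x, y, z axes, in that order (R = Rz(yaw) Ry(pitch) Rx(roll)).
In Python, from rig import monitor, optics, ticket gives the robot as it stands.
- The arm moves only by the tool arm_command, never from a script. Its arguments are lists of equal length, an entry for each row: "hand": the opening, from 0 (shut) to 1 (fully open); "delta_pos": the shift along the tool's x, y, z in mm, a list of three; "spin": the turn about the tool's z in rad. In form: {"hand": [hand, ...], "delta_pos": [[tx, ty, tz], ...], "spin": [spin, ...]}. A call has 1 to 10 rows; each row shifts and turns the pose as measured when the row begins, along the tool's axes as they then stand; what a row does not reach is not made up. A row lasts 1/10 s, in which the tool goes at most 50 mm and 8.59 degrees, less where a joint would pass 70% of its speed; a pose out of reach is approached as far as the arm can. A call with a gripper value outside its range is refused whole. The fingers move at their own pace and stop on an object; "grip_force" is the grip in N (left out, the last holds). Time passes only in rows, so rows that do not move let the fingers close. It gives the time, the measured TCP pose, the force and the opening at its end, in the units of the state.
- monitor.read_state(): the state, without advancing time (a new reading comes with each control period).
- optics.grab_frame(name): name is "scene" or "top"; returns (picture, depth): 384x512x3 uint8, red, green, blue; 384x512 float32, m along the optical axis (not along the pixel's ray), 0 where there is no reading.
- optics.camera_params(name): a dict with "fovy" (degrees; the focal length in pixels is half the picture's height over the tangent of half this angle, whatever the lens; pixels are square), "cx", "cy" (the principal point, pixels), "k1" (the pictures are not rectified: a ray, as slopes to the right and down, at radius r is drawn at 1 + k1 r^2 times it, then the intrinsics apply), "R" (3x3) and "t" (3): a world point X has camera coordinates R X + t. Camera axes: x right, y down, z forward; pixel columns grow to the right and rows downward; lengths in m; the calibration is good to about 2 mm. A picture is of the moment at which its call begins. camera_params takes no time and is no camera call.
- ticket.job_done(): hands the job in, once; it reports no verdict.
Trained networks look in the newest picture that a camera, given by its name, has taken for a name from the list of things; names that differ only in an ending like _2 or _b are one class to them, and where a whole thing is asked for, a point or a joint stands for the part that bears it (a point fixed in the world has none). Each returns a list of dicts, best first, with "conf" (0 to 1); they miss things now and then, are a little off and sometimes report something else, mostly with a low value. They report only what shows in the picture. A call takes as long as a camera call. They do not tell look-alikes from the thing itself.
- optics.look_for(camera, query): "uv" ([column, row] in pixels, amid what is visible of it).
The state is a dict: "clock": time; "joint_positions": joint angles; "joint_vel": joint speeds; "joint_torque": joint torques, N m; "tcp_pos": TCP position; "orientation": TCP orientation; "force": force on the tool from outside, world axes, zero at the start; "torque": the same for the moment, N m; "finger_gap": finger opening in m.
Only numpy, scipy, OpenCV 4.12 (cv2) and the standard library are available. Lean on these libraries where they do the work, as an engineer would, in place of code of your own. Each camera call takes 0.05 s, during which the arm holds its last target. There are 200 camera calls.

## Working session

There is one attempt and no reset: what is moved stays moved. The work goes in short steps, Python scripts to look and compute and a tool call to move; the robot and the scene stay as the last step left them, time stands still between calls to the robot, and variables do not carry over. Pictures are saved under pics/ and viewed, about 8 in all and at most 12, crops included, and the job is handed in when it is done.

Besides the shell and the picture viewer there is one more tool, called after "Request:" in YAML: its name, and indented under it one key for each argument. arm_command: Moves the arm, as the interface text tells. Its arguments: {"type":"object","properties":{"hand":{"type":"array","items":{"type":"number"}},"delta_pos":{"type":"array","items":{"type":"array","items":{"type":"number"}}},"spin":{"type":"array","items":{"type":"number"}},"grip_force":{"type":"number"}},"required":["hand","delta_pos","spin"]}

```bash
ls; mkdir -p pics
cat > h.py <<'E'
import numpy as np, cv2
from rig import monitor, optics, ticket
from scipy.spatial.transform import Rotation as Ro
def cam(n):
    p=optics.camera_params(n); f=192/np.tan(np.radians(p["fovy"])/2)
    return p,f
def cloud(n,d):
    p,f=cam(n); v,u=np.mgrid[0:384,0:512].astype(np.float32)
    K=np.array([[f,0,p["cx"]],[0,f,p["cy"]],[0,0,1]])
    s=cv2.undistortPoints(np.stack([u.ravel(),v.ravel()],1)[:,None].astype(np.float64),K,np.array([p["k1"],0,0,0.]))[:,0]
    z=d.ravel()
    C=np.c_[s*z[:,None],z]
    W=(C-np.array(p["t"]))@np.array(p["R"])
    W[z==0]=np.nan
    return W.reshape(384,512,3)
def proj(n,X):
    p,f=cam(n); K=np.array([[f,0,p["cx"]],[0,f,p["cy"]],[0,0,1]])
    return cv2.projectPoints(np.atleast_2d(np.array(X,float)),cv2.Rodrigues(np.array(p["R"],float))[0],np.array(p["t"],float),K,np.array([p["k1"],0,0,0.]))[0][:,0]
def save(n,img): cv2.imwrite("pics/"+n+".png",cv2.cvtColor(img,cv2.COLOR_RGB2BGR))
def st():
    s=monitor.read_state(); print("t",round(s["clock"],2),"tcp",np.round(s["tcp_pos"],4),"rpy",np.round(s["orientation"],3),"F",np.round(s["force"],1),"gap",round(s["finger_gap"],4),"q",np.round(s["joint_positions"],2)); return s
E
python3 - <<'E'
from h import *
st()
for n in("scene","top"):
    im,d=optics.grab_frame(n); save(n+"0",im); W=cloud(n,d); np.save(n+"W.npy",W); np.save(n+"I.npy",im)
    for q in("pickup","holder","wheel_axle","lens_mid","fixed_jaw","sliding_jaw","ledge_mid"):
        for r in optics.look_for(n,q)[:3]:
            u,v=np.round(r["uv"]).astype(int); print(n,q,u,v,round(r["conf"],2),np.round(W[v,u],3))
E
```

```text
pics
t 0.0 tcp [ 0.1772 -0.5988  0.2218] rpy [-3.14   0.     0.288] F [-0.4  0.9  0.5] gap 0.0877 q [ 1.21  0.41 -0.01  1.6   0.01  1.13 -0.08]
scene pickup 175 163 0.71 [ 0.489 -0.441  0.028]
scene pickup 213 167 0.64 [ 0.413 -0.329  0.021]
scene pickup 215 192 0.54 [ 0.528 -0.214  0.028]
scene holder 267 252 0.81 [0.77  0.177 0.165]
scene wheel_axle 270 254 0.88 [0.635 0.091 0.012]
scene lens_mid 269 233 0.6 [0.754 0.168 0.208]
scene fixed_jaw 244 212 0.84 [ 0.627 -0.011  0.105]
scene fixed_jaw 282 257 0.29 [0.702 0.175 0.099]
scene sliding_jaw 262 246 0.59 [0.675 0.092 0.07 ]
scene ledge_mid 268 250 0.85 [0.625 0.076 0.012]
top pickup 371 270 0.79 [ 0.395 -0.347  0.026]
top pickup 362 224 0.72 [ 0.527 -0.321  0.028]
top pickup 328 224 0.7 [ 0.525 -0.222  0.027]
top holder 213 175 0.59 [0.658 0.118 0.058]
top wheel_axle 211 177 0.64 [0.652 0.123 0.057]
top lens_mid 188 145 0.95 [0.711 0.168 0.202]
top lens_mid 318 136 0.49 [ 0.789 -0.191  0.025]
top fixed_jaw 260 189 0.65 [ 0.613 -0.019  0.111]
top sliding_jaw 221 181 0.72 [0.633 0.089 0.109]
top ledge_mid 212 174 0.76 [0.669 0.126 0.008]
```

View pics/top0.png

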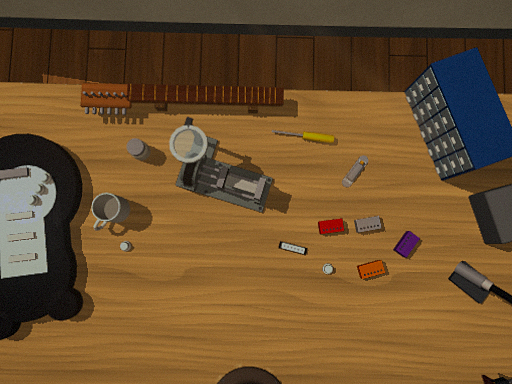

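View pics/scene0.png

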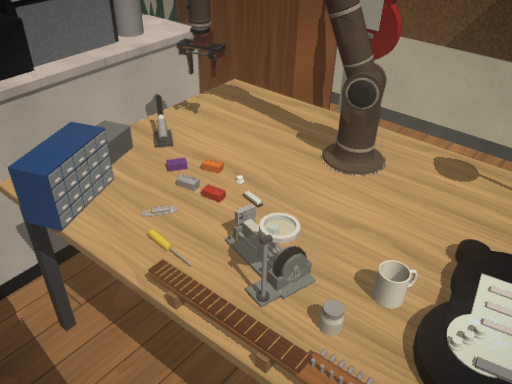

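The grey steel pickup is at top (369,225); red, orange and purple are decoys. The holder runs from the fixed jaw at (258,190) to the wheel under the lens at (188,145).

Run:
```python
from h import *
print({n:[optics.camera_params(n)[k] for k in("fovy","k1")]+[np.round(-np.array(optics.camera_params(n)["R"]).T@optics.camera_params(n)["t"],3)] for n in("top","scene")})
for n in("top","scene"):
    W=np.load(n+"W.npy"); I=np.load(n+"I.npy").astype(int)
    X=W.reshape(-1,3); C=I.reshape(-1,3); sat=C.max(1)-C.min(1)
    def rect(m,l):
        P=X[m]; 
        if len(P)<8: print(n,l,len(P)); return
        r=cv2.minAreaRect((P[:,:2]*1000).astype(np.float32)); print(n,l,len(P),"z",np.round(np.median(P[:,2]),4),"mean",np.round(P.mean(0),4),"rect",np.round(r[0],1),np.round(r[1],1),round(r[2],1))
    box=lambda x0,x1,y0,y1,z0,z1:(X[:,0]>x0)&(X[:,0]<x1)&(X[:,1]>y0)&(X[:,1]<y1)&(X[:,2]>z0)&(X[:,2]<z1)
    rect(box(.48,.58,-.40,-.27,.02,.04)&(sat<45),"pickup")
    rect(box(.5,.72,-.08,.03,.105,.12),"fixed")
    rect(box(.5,.72,.05,.12,.105,.12),"slid>.05")
    rect(box(.5,.72,-.06,.12,.069,.08),"ledge")
    rect(box(.5,.72,.11,.3,.095,.12),"wheel")
    rect(box(.5,.95,.05,.3,.19,.22),"lens")
    rect(box(.5,.95,-.1,.3,.006,.018),"base")
```

```text
{'top': [50.034661141557436, 0.024604122363664594, array([ 0.47 , -0.015,  1.239])], 'scene': [44.30489161636334, -0.04037468510887493, array([1.433, 0.65 , 0.909])]}
top pickup 302 z 0.0282 mean [ 0.528  -0.3388  0.0283] rect [ 528.4 -339.8] [36.8 70.9] 11.4
top fixed 141 z 0.1121 mean [ 0.615  -0.0182  0.1121] rect [615.6 -18.3] [18.  59.9] 74.1
top slid>.05 148 z 0.1115 mean [0.6453 0.0867 0.1115] rect [645.6  86.9] [18.2 59.7] 74.4
top ledge 327 z 0.0748 mean [0.6302 0.0352 0.0747] rect [626.1  32.4] [123.5  59.2] 71.1
top wheel 219 z 0.1023 mean [0.6635 0.1785 0.1025] rect [666.3 179.4] [42.5 57.3] 73.4
top lens 1200 z 0.2056 mean [0.7152 0.1665 0.2058] rect [715.9 164.2] [ 96.2 103.7] 51.7
top base 1762 z 0.0119 mean [0.653  0.0734 0.0118] rect [718.   99.4] [432.5 397.4] 0.7
scene pickup 160 z 0.0253 mean [ 0.5342 -0.3335  0.0255] rect [ 533.1 -337.2] [42.8 72.8] 11.5
scene fixed 107 z 0.1098 mean [ 0.621  -0.0138  0.1099] rect [619.6 -14.7] [21.1 59.3] 73.8
scene slid>.05 8 z 0.1102 mean [0.6766 0.0822 0.11  ] rect [676.   80.4] [16.5  4. ] 67.1
scene ledge 207 z 0.0733 mean [0.6345 0.0201 0.0737] rect [647.9  38.4] [119.8  58.9] 62.0
scene wheel 274 z 0.1018 mean [0.6787 0.1836 0.1026] rect [674.1 180.4] [48.1 69.9] 74.8
scene lens 1049 z 0.2042 mean [0.7221 0.172  0.2045] rect [718.4 167.5] [ 98.8 105.5] 51.4
scene base 1640 z 0.0123 mean [0.7082 0.1124 0.0122] rect [760.   91.5] [385.8 385. ] 4.7
```

Request:
arm_command:
  hand: [1, 1, 1, 1, 1, 1, 1, 1, 1, 1]
  delta_pos:
    - [41, -15, 0]
    - [41, -15, 0]
    - [41, -15, 0]
    - [41, -15, 0]
    - [41, -15, 0]
    - [41, -15, 0]
    - [41, -15, 0]
    - [41, -15, 0]
    - [41, -15, 0]
    - [41, -14, 0]
  spin: [0, 0, 0, 0, 0, 0, 0, 0, 0, 0]

```text
clock: 1.8
tcp_pos: [0.5347, -0.3393, 0.2223]
orientation: [3.137, 0.003, 0.271]
force: [0.6, -0.7, -0.9]
finger_gap: 0.0877
```

Request:
arm_command:
  hand: [1, 1, 1, 1, 1, 1, 1, 1, 1, 1]
  delta_pos:
    - [0, 0, 0]
    - [0, 0, 0]
    - [0, 0, 0]
    - [0, 0, 0]
    - [0, 0, 0]
    - [0, 0, 0]
    - [0, 0, 0]
    - [0, 0, 0]
    - [0, 0, 0]
    - [0, 0, 0]
  spin: [-0.148, -0.148, -0.148, -0.148, -0.148, -0.148, -0.148, -0.148, -0.148, -0.148]

```text
clock: 2.8
tcp_pos: [0.5431, -0.3293, 0.2217]
orientation: [3.141, 0.002, 1.775]
force: [0.8, -0.5, -0.0]
finger_gap: 0.0877
```

```bash
cat >> h.py <<'E'
def go(x,y,z,yaw):
    s=st(); R=Ro.from_euler("xyz",s["orientation"]).as_matrix()
    d=R.T@(np.array([x,y,z])-s["tcp_pos"])*1000
    e=(yaw-s["orientation"][2]+np.pi)%(2*np.pi)-np.pi
    print("tool delta mm",np.round(d,1),"spin",round(-e,3))
O=np.array([.6306,.0346]); YAW=np.radians(-15.8)
def hol(x,y,z):
    c,s=np.cos(YAW),np.sin(YAW); return O[0]+(c*x-s*y)/1000,O[1]+(s*x+c*y)/1000,z/1000
E
python3 -c "
from h import *
go(.5284,-.3398,.1,1.77)"
```

```text
t 2.8 tcp [ 0.5431 -0.3293  0.2217] rpy [3.141e+00 2.000e-03 1.775e+00] F [ 0.8 -0.5 -0. ] gap 0.0877 q [ 0.8   0.47 -0.47  1.55  0.23  1.17  0.49]
tool delta mm [ -7.1 -16.6 121.7] spin 0.005
```

Request:
arm_command:
  hand: [1, 1, 1, 1, 1, 1]
  delta_pos:
    - [-4, -8, 35]
    - [-3, -8, 35]
    - [0, 0, 35]
    - [0, 0, 35]
    - [0, 0, 0]
    - [0, 0, 0]
  spin: [0, 0, 0, 0, 0, 0]

```text
clock: 3.4
tcp_pos: [0.5304, -0.3419, 0.0802]
orientation: [3.137, 0.006, 1.78]
force: [-0.2, 0.8, 0.7]
finger_gap: 0.0878
```

```bash
python3 -c "
from h import *
go(.5284,-.3398,.005,1.77)
a,_=optics.grab_frame('top');b,_=optics.grab_frame('scene')
f=lambda i,u,v:cv2.resize(i[v-35:v+35,u-45:u+45],(396,308),interpolation=2)
save('grasp1',np.hstack([f(a,369,222),f(b,188,175)]))"
```

```text
t 3.4 tcp [ 0.5304 -0.3419  0.0802] rpy [3.137 0.006 1.78 ] F [-0.2  0.8  0.7] gap 0.0878 q [ 0.8   0.6  -0.43  1.7   0.31  0.9   0.45]
tool delta mm [ 2.9 -1.9 75.2] spin 0.01
```

View pics/grasp1.png

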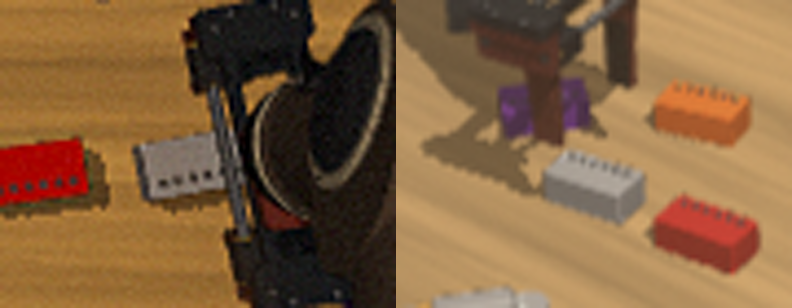

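The open fingers are above the grey pickup (top crop around 185,165), to its two long sides, and clear of the purple and red ones.

Request:
arm_command:
  hand: [1, 1, 1, 1, 1]
  delta_pos:
    - [2, -1, 30]
    - [1, -1, 25]
    - [0, 0, 13]
    - [0, 0, 5]
    - [0, 0, 0]
  spin: [0.01, 0, 0, 0, 0]

```text
clock: 4.0
tcp_pos: [0.5354, -0.3434, 0.016]
orientation: [3.124, 0.018, 1.769]
force: [0.6, -0.4, 0.9]
finger_gap: 0.0876
```

```bash
python3 -c "
from h import *
go(.5284,-.3398,.005,1.77)"
```

```text
t 4.0 tcp [ 0.5354 -0.3434  0.016 ] rpy [3.124 0.018 1.769] F [ 0.6 -0.4  0.9] gap 0.0876 q [ 0.77  0.68 -0.39  1.74  0.36  0.77  0.4 ]
tool delta mm [ 5.1 -6.3 10.8] spin -0.001
```

Request:
arm_command:
  hand: [1, 1, 1, 1, 1, 1]
  delta_pos:
    - [3, -3, 6]
    - [2, -2, 3]
    - [1, -1, 1]
    - [0, 0, 0]
    - [0, 0, 0]
    - [0, 0, 0]
  spin: [0, 0, 0, 0, 0, 0]

```text
clock: 4.6
tcp_pos: [0.5299, -0.3396, 0.0089]
orientation: [3.121, 0.021, 1.769]
force: [0.4, -0.1, -1.0]
finger_gap: 0.0879
```

```bash
python3 -c "
from h import *
go(.5284,-.3398,.005,1.77)"
```

```text
t 4.6 tcp [ 0.5299 -0.3396  0.0089] rpy [3.121 0.021 1.769] F [ 0.4 -0.1 -1. ] gap 0.0879 q [ 0.77  0.68 -0.39  1.76  0.37  0.74  0.39]
tool delta mm [ 0.2 -1.6  3.8] spin -0.001
```

Request:
arm_command:
  hand: [1, 1, 1]
  delta_pos:
    - [0, -1, 4]
    - [0, 0, 0]
    - [0, 0, 0]
  spin: [0, 0, 0]

```text
clock: 4.9
tcp_pos: [0.5291, -0.3401, 0.0046]
orientation: [3.12, 0.021, 1.768]
force: [0.1, 0.1, -0.1]
finger_gap: 0.0878
```

Request:
arm_command:
  hand: [0, 0, 0, 0, 0, 0, 0, 0]
  delta_pos:
    - [0, 0, 0]
    - [0, 0, 0]
    - [0, 0, 0]
    - [0, 0, 0]
    - [0, 0, 0]
    - [0, 0, 0]
    - [0, 0, 0]
    - [0, 0, 0]
  spin: [0, 0, 0, 0, 0, 0, 0, 0]
  grip_force: 20

```text
clock: 5.7
tcp_pos: [0.5293, -0.34, 0.0047]
orientation: [3.12, 0.021, 1.768]
force: [-0.2, -0.5, -1.4]
finger_gap: 0.0381
```

Request:
arm_command:
  hand: [0, 0, 0, 0, 0, 0]
  delta_pos:
    - [0, 0, -20]
    - [0, 0, -40]
    - [0, 0, -40]
    - [0, 0, -40]
    - [0, 0, -20]
    - [0, 0, 0]
  spin: [0, 0, 0, 0, 0, 0]

```text
clock: 6.3
tcp_pos: [0.5233, -0.3361, 0.1675]
orientation: [3.125, 0.017, 1.769]
force: [0.2, 0.2, -1.6]
finger_gap: 0.0383
```

```bash
python3 -c "
from h import *
go(*hol(0,0,180),np.radians(74.2))
a,_=optics.grab_frame('top');b,_=optics.grab_frame('scene')
f=lambda i,u,v:cv2.resize(i[v-35:v+35,u-45:u+45],(396,308),interpolation=2)
save('grasp2',np.hstack([f(a,369,222),f(b,188,140)]))"
```

```text
t 6.3 tcp [ 0.5233 -0.3361  0.1675] rpy [3.125 0.017 1.769] F [ 0.2  0.2 -1.6] gap 0.0383 q [ 0.83  0.49 -0.46  1.66  0.25  1.03  0.48]
tool delta mm [342.1 178.6 -15.3] spin 0.474
```

View pics/grasp2.png

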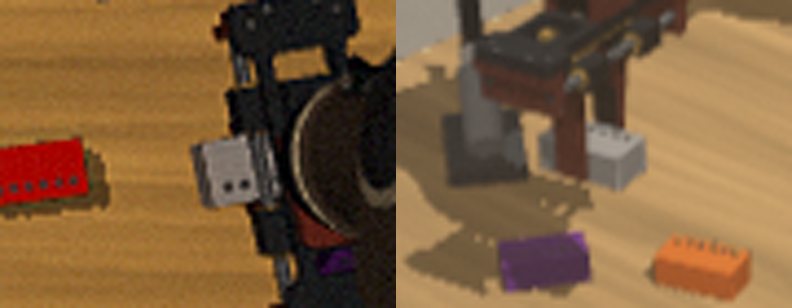

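The pickup is held across its width with the poles up (gap 38 mm).

Request:
arm_command:
  hand: [0, 0, 0, 0, 0, 0]
  delta_pos:
    - [0, 0, -5]
    - [0, 0, -5]
    - [0, 0, -3]
    - [0, 0, -2]
    - [0, 0, 0]
    - [0, 0, 0]
  spin: [0.118, 0.118, 0.118, 0.12, 0, 0]

```text
clock: 7.0
tcp_pos: [0.5155, -0.3329, 0.1658]
orientation: [-3.14, 0.001, 1.281]
force: [-0.1, -0.4, -0.8]
finger_gap: 0.0381
```

```bash
python3 -c "
from h import *
go(*hol(0,0,180),np.radians(74.2))"
```

```text
t 7.0 tcp [ 0.5155 -0.3329  0.1658] rpy [-3.140e+00  1.000e-03  1.281e+00] F [-0.1 -0.4 -0.8] gap 0.0381 q [ 0.75  0.47 -0.36  1.67  0.19  1.03  0.05]
tool delta mm [385.    5.4 -14.8] spin -0.014
```

Request:
arm_command:
  hand: [0, 0, 0, 0, 0, 0, 0, 0, 0, 0]
  delta_pos:
    - [30, 0, -10]
    - [40, 1, -6]
    - [45, 1, -2]
    - [45, 1, 0]
    - [45, 1, 0]
    - [45, 1, 0]
    - [40, 0, 0]
    - [30, 0, 0]
    - [20, 0, 0]
    - [10, 0, 0]
  spin: [0, 0, 0, 0, 0, 0, 0, 0, 0, 0]

```text
clock: 8.0
tcp_pos: [0.6147, 0.0114, 0.1711]
orientation: [-3.125, 0.002, 1.307]
force: [0.7, -0.4, -1.3]
finger_gap: 0.0381
```

Request:
arm_command:
  hand: [0, 0, 0]
  delta_pos:
    - [0, 0, 0]
    - [0, 0, 0]
    - [0, 0, 0]
  spin: [0, 0, 0]

```text
clock: 8.3
tcp_pos: [0.6138, 0.0102, 0.1693]
orientation: [-3.122, 0.004, 1.311]
force: [-0.0, -0.0, -1.3]
finger_gap: 0.0382
```

```bash
python3 -c "
from h import *
go(*hol(0,0,130),np.radians(74.2))"
```

```text
t 8.3 tcp [0.6138 0.0102 0.1693] rpy [-3.122  0.004  1.311] F [-0.  -0.  -1.3] gap 0.0382 q [ 0.23  0.49 -0.45  1.64  0.23  1.08 -0.55]
tool delta mm [28.  10.7 39. ] spin 0.016
```

Request:
arm_command:
  hand: [0, 0, 0, 0, 0, 0]
  delta_pos:
    - [12, 5, 0]
    - [12, 4, 12]
    - [4, 2, 14]
    - [0, 0, 8]
    - [0, 0, 0]
    - [0, 0, 0]
  spin: [0.016, 0, 0, 0, 0, 0]

```text
clock: 8.9
tcp_pos: [0.6322, 0.0325, 0.1304]
orientation: [-3.121, 0.006, 1.29]
force: [-0.1, 0.0, 0.0]
finger_gap: 0.0387
```

```bash
python3 -c "
from h import *
go(*hol(0,0,80),np.radians(74.2))
a,da=optics.grab_frame('top');b,db=optics.grab_frame('scene')
f=lambda i,u,v:cv2.resize(i[v-35:v+35,u-45:u+45],(396,308),interpolation=2)
save('place1',np.hstack([f(a,230,185),f(b,258,225)]))
for n,d in(('top',da),('scene',db)):
    X=cloud(n,d).reshape(-1,3)
    L=(X-[O[0],O[1],0])@np.array([[np.cos(YAW),-np.sin(YAW),0],[np.sin(YAW),np.cos(YAW),0],[0,0,1]])*1000
    for l,m in(('fixed',(abs(L[:,0])<40)&(L[:,1]<-40)&(L[:,1]>-75)&(abs(L[:,2]-112)<5)),('slid',(abs(L[:,0])<40)&(L[:,1]>38)&(L[:,1]<75)&(abs(L[:,2]-112)<5)),('pick',(abs(L[:,0])<24)&(abs(L[:,1])<44)&(abs(L[:,2]-153)<5))):
        if m.sum()>5: print(n,l,m.sum(),np.round(L[m].mean(0),1),np.round(np.percentile(L[m],[3,97],axis=0),1).tolist())
"
```

```text
t 8.9 tcp [0.6322 0.0325 0.1304] rpy [-3.121  0.006  1.29 ] F [-0.1  0.   0. ] gap 0.0387 q [ 0.17  0.56 -0.43  1.63  0.26  1.03 -0.62]
tool delta mm [ 1.8 -1.1 50.4] spin -0.005
top slid 12 [-26.   59.1 111.7] [[-30.1, 53.2, 108.1], [-19.4, 62.7, 115.1]]
scene fixed 41 [ 20.8 -49.5 110.5] [[9.7, -59.6, 107.5], [32.4, -41.5, 113.8]]
scene slid 8 [ 30.6  55.8 109.1] [[27.4, 47.7, 107.6], [32.6, 62.3, 112.1]]
scene pick 206 [  0.4   9.4 152.4] [[-18.7, -27.9, 148.7], [21.6, 35.4, 156.3]]
```

View pics/place1.png

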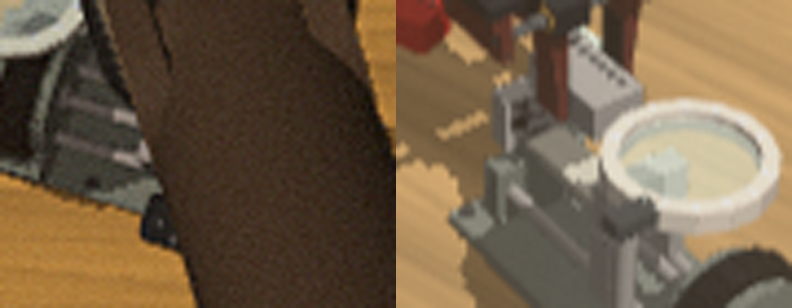

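The pickup hangs above the ledge between the jaws, aligned (scene crop around 600,85), and about 2 mm off in y.

Request:
arm_command:
  hand: [0, 0, 0, 0, 0, 0]
  delta_pos:
    - [2, -1, 12]
    - [0, 0, 15]
    - [0, 0, 12]
    - [0, 0, 5]
    - [0, 0, 0]
    - [0, 0, 0]
  spin: [0, 0, 0, 0, 0, 0]

```text
clock: 9.6
tcp_pos: [0.6307, 0.0341, 0.0831]
orientation: [-3.121, 0.006, 1.289]
force: [-0.1, 0.9, -0.9]
finger_gap: 0.0384
```

```bash
python3 -c "
from h import *
go(*hol(0,0,80),np.radians(74.2))"
```

```text
t 9.6 tcp [0.6307 0.0341 0.0831] rpy [-3.121  0.006  1.289] F [-0.1  0.9 -0.9] gap 0.0384 q [ 0.16  0.61 -0.41  1.67  0.29  0.94 -0.65]
tool delta mm [ 0.5 -0.1  3.1] spin -0.006
```

Request:
arm_command:
  hand: [0, 0, 0, 0]
  delta_pos:
    - [0, 0, 2]
    - [0, 0, 1]
    - [0, 0, 0.5]
    - [0, 0, 0]
  spin: [0, 0, 0, 0]

```text
clock: 10.0
tcp_pos: [0.6315, 0.0341, 0.0807]
orientation: [-3.123, 0.005, 1.288]
force: [0.7, -0.5, -1.4]
finger_gap: 0.0381
```

Request:
arm_command:
  hand: [0, 0, 0, 0]
  delta_pos:
    - [0, 0, 1.2]
    - [0, 0, 1]
    - [0, 0, 0.5]
    - [0, 0, 0]
  spin: [0, 0, 0, 0]

```text
clock: 10.4
tcp_pos: [0.6318, 0.0344, 0.0799]
orientation: [-3.125, 0.005, 1.288]
force: [0.6, -0.7, -1.2]
finger_gap: 0.0378
```

Request:
arm_command:
  hand: [0, 0, 0, 0]
  delta_pos:
    - [0, 0, 1.5]
    - [0, 0, 1.5]
    - [0, 0, 1]
    - [0, 0, 0]
  spin: [0, 0, 0, 0]

```text
clock: 10.8
tcp_pos: [0.6319, 0.0345, 0.0797]
orientation: [-3.127, 0.006, 1.288]
force: [-0.1, 0.1, -1.3]
finger_gap: 0.0381
```

Request:
arm_command:
  hand: [0.55, 0.7, 0.85, 0.85, 0.85]
  delta_pos:
    - [0, 0, 0]
    - [0, 0, 0]
    - [0, 0, 0]
    - [0, 0, 0]
    - [0, 0, 0]
  spin: [0, 0, 0, 0, 0]

```text
clock: 11.3
tcp_pos: [0.6323, 0.0344, 0.0788]
orientation: [-3.127, 0.006, 1.288]
force: [0.2, -0.3, 0.1]
finger_gap: 0.0729
```

Request:
arm_command:
  hand: [0.85, 0.85, 0.85, 0.85, 0.85, 0.85, 0.85]
  delta_pos:
    - [0, 0, -10]
    - [0, 0, -20]
    - [0, 0, -30]
    - [0, 0, -40]
    - [0, 0, -30]
    - [0, 0, -20]
    - [0, 0, 0]
  spin: [0, 0, 0, 0, 0, 0, 0]

```text
clock: 12.0
tcp_pos: [0.6343, 0.0351, 0.2379]
orientation: [-3.126, 0.005, 1.289]
force: [-0.6, -0.1, 0.7]
finger_gap: 0.0746
```

```bash
python3 -c "
from h import *
st()
a,da=optics.grab_frame('top');b,db=optics.grab_frame('scene')
f=lambda i,u,v:cv2.resize(i[v-35:v+35,u-45:u+45],(396,308),interpolation=2)
save('place2',np.hstack([f(a,230,185),f(b,258,235)]))"
```

```text
t 12.0 tcp [0.6343 0.0351 0.2379] rpy [-3.126  0.005  1.289] F [-0.6 -0.1  0.7] gap 0.0746 q [ 0.18  0.47 -0.45  1.51  0.21  1.23 -0.58]
```

View pics/place2.png

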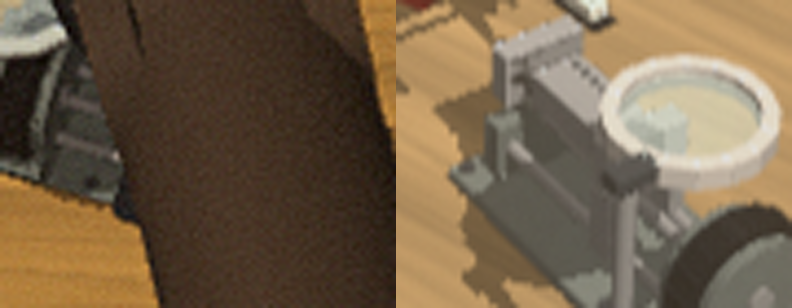

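The pickup lies on the ledge beside the fixed jaw, poles up, long side jaw to jaw (scene crop 570,95). Next: out to the robot's side of the wheel, turn the gripper, close it.

Request:
arm_command:
  hand: [0.85, 0.85, 0.85, 0.5, 0, 0, 0]
  delta_pos:
    - [0, -35, 0]
    - [20, -40, 0]
    - [40, -20, 0]
    - [45, 0, 0]
    - [35, 0, 0]
    - [10, 0, 0]
    - [0, 0, 0]
  spin: [0, 0, 0, 0, 0, 0, 0]

```text
clock: 12.8
tcp_pos: [0.5762, 0.2056, 0.2235]
orientation: [-3.108, 0.016, 1.285]
force: [-0.3, -0.3, 0.6]
finger_gap: 0.0465
```

Request:
arm_command:
  hand: [0, 0, 0, 0, 0, 0, 0, 0, 0, 0]
  delta_pos:
    - [0, 0, 0]
    - [0, 0, 0]
    - [0, 0, 0]
    - [0, 0, 0]
    - [0, 0, 0]
    - [0, 0, 0]
    - [0, 0, 0]
    - [0, 0, 0]
    - [0, 0, 0]
    - [0, 0, 0]
  spin: [-0.148, -0.148, -0.148, -0.148, -0.148, -0.148, -0.148, -0.148, -0.148, -0.148]

```text
clock: 13.8
tcp_pos: [0.5734, 0.1824, 0.2136]
orientation: [-3.103, -0.04, 2.785]
force: [-0.4, -0.5, -0.4]
finger_gap: 0.0006
```

```bash
python3 -c "
from h import *
go(*hol(-75,150,150),np.radians(164.2))
a,da=optics.grab_frame('top');b,db=optics.grab_frame('scene');np.save('b.npy',db)
f=lambda i,u,v:cv2.resize(i[v-35:v+35,u-45:u+45],(396,308),interpolation=2)
save('wheel1',np.hstack([f(a,215,175),f(b,280,245)]))"
```

```text
t 13.8 tcp [0.5734 0.1824 0.2136] rpy [-3.103 -0.04   2.785] F [-0.4 -0.5 -0.4] gap 0.0006 q [ 0.18  0.55 -0.83  1.58  0.4   1.26  0.49]
tool delta mm [-20.9  27.3  61.8] spin -0.081
```

View pics/wheel1.png

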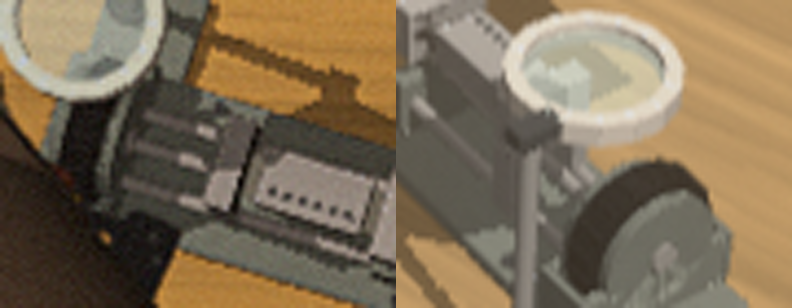

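The top view shows the pickup between the jaws with its six poles up. The wheel is at (95,150) in the top crop and the gripper is on the robot's side.

```bash
cat >> h.py <<'E'
def w(x,y,z):
    s=st(); R=Ro.from_euler("xyz",s["orientation"]).as_matrix(); H=Ro.from_euler("z",YAW).as_matrix().T
    p=H@(np.array(s["tcp_pos"])-[O[0],O[1],0])*1000; A=H@R
    B=p-A[:,2]*80
    body=[B+A@[i*37.5,j*89,-k] for i in(-1,1) for j in(-1,1) for k in(0,100)]
    fin=[p+A@[i*10,j*13.5,0] for i in(-1,1) for j in(-1,1)]
    print("holder tcp",np.round(p,1),"zaxis",np.round(A[:,2],3),"F_h",np.round(H@s["force"],1),"body xmax",round(max(b[0] for b in body),1),"finger front x",np.round(max(f[0] for f in fin),1),"zmin",np.round(min(f[2] for f in fin),1))
    print("tool delta",np.round(A.T@(np.array([x,y,z])-p),1),"spin",round((s["orientation"][2]-(YAW+np.pi)+np.pi)%(2*np.pi)-np.pi,3))
    return p,A
E
python3 -c "
from h import *
w(-75,150,130)"
```

```text
t 13.9 tcp [0.5735 0.1823 0.2134] rpy [-3.103 -0.041  2.78 ] F [-0.5 -0.1  0.1] gap 0.0008 q [ 0.18  0.55 -0.83  1.58  0.4   1.26  0.48]
holder tcp [-95.2 126.6 213.4] zaxis [-0.044 -0.035 -0.998] F_h [-0.4 -0.2  0.1] body xmax -42.5 finger front x -84.1 zmin 212.5
tool delta [-21.5  28.3  81.6] spin -0.086
```

Request:
arm_command:
  hand: [0, 0, 0, 0, 0, 0, 0, 0, 0, 0]
  delta_pos:
    - [0, 0, -25]
    - [0, 0, -45]
    - [0, 0, -45]
    - [0, 0, -45]
    - [0, 0, -45]
    - [0, 0, -45]
    - [0, 0, -45]
    - [0, 0, -40]
    - [0, 0, -30]
    - [0, 0, -15]
  spin: [-0.08, 0, 0, 0, 0, 0, 0, 0, 0, 0]

```text
clock: 14.9
tcp_pos: [0.5915, 0.177, 0.4812]
orientation: [-3.05, -0.093, 2.811]
force: [-0.2, 0.3, -0.6]
finger_gap: 0.0006
```

```bash
python3 -c "
from h import *
w(-75,150,130)"
```

```text
t 14.9 tcp [0.5915 0.177  0.4812] rpy [-3.05  -0.093  2.811] F [-0.2  0.3 -0.6] gap 0.0006 q [-0.37  0.41 -0.01  1.02  0.01  1.84  0.87]
holder tcp [-76.4 126.4 481.2] zaxis [-0.097 -0.087 -0.991] F_h [-0.3  0.2 -0.6] body xmax -17.4 finger front x -65.8 zmin 479.0
tool delta [-32.6  55.7 346. ] spin -0.055
```

Request:
arm_command:
  hand: [0, 0, 0, 0]
  delta_pos:
    - [0, 0, -40]
    - [0, 0, -40]
    - [0, 0, -40]
    - [0, 0, -20]
  spin: [0, 0, 0, 0]

```text
clock: 15.3
tcp_pos: [0.5803, 0.173, 0.5389]
orientation: [-3.1, -0.017, 2.797]
force: [-0.5, -0.9, 0.1]
finger_gap: 0.0004
```

```bash
python3 -c "
from h import *
w(-75,150,130)"
```

```text
t 15.3 tcp [0.5803 0.173  0.5389] rpy [-3.1   -0.017  2.797] F [-0.5 -0.9  0.1] gap 0.0004 q [-0.6   0.34  0.36  1.   -0.1   1.85  0.94]
holder tcp [-86.  119.4 538.9] zaxis [-0.019 -0.04  -0.999] F_h [-0.2 -1.   0.1] body xmax -39.1 finger front x -75.1 zmin 538.2
tool delta [-15.7  48.2 407. ] spin -0.069
```

Tilt is moving the desired way at the wrist limit; I continue upwards.

Request:
arm_command:
  hand: [0, 0, 0, 0, 0, 0]
  delta_pos:
    - [0, 0, -40]
    - [0, 0, -40]
    - [0, 0, -40]
    - [0, 0, -40]
    - [0, 0, -40]
    - [0, 0, -20]
  spin: [0, 0, 0, 0, 0, 0]

```text
clock: 15.9
tcp_pos: [0.5407, 0.1609, 0.6443]
orientation: [3.069, 0.132, 2.787]
force: [0.4, 0.2, 0.6]
finger_gap: 0.0004
```

```bash
python3 -c "
from h import *
w(-75,150,130)"
```

```text
t 15.9 tcp [0.5407 0.1609 0.6443] rpy [3.069 0.132 2.787] F [0.4 0.2 0.6] gap 0.0004 q [-0.82  0.19  0.58  0.98 -0.09  1.85  0.94]
holder tcp [-120.9   97.   644.3] zaxis [ 0.136  0.062 -0.989] F_h [0.3 0.3 0.6] body xmax -88.6 finger front x -110.1 zmin 642.0
tool delta [ 26.3  18.7 518. ] spin -0.079
```

Request:
arm_command:
  hand: [0, 0, 0, 0, 0, 0, 0, 0, 0, 0]
  delta_pos:
    - [-20, -30, -20]
    - [-20, -30, -20]
    - [-20, -30, -20]
    - [-20, -30, -20]
    - [-20, -30, -20]
    - [-20, -30, -20]
    - [-20, -30, -20]
    - [-20, -30, -20]
    - [-10, -15, -20]
    - [0, 0, -20]
  spin: [-0.04, -0.04, 0, 0, 0, 0, 0, 0, 0, 0]

```text
clock: 16.9
tcp_pos: [0.5596, -0.1431, 0.7356]
orientation: [3.022, 0.331, 2.849]
force: [-0.3, 0.0, -0.9]
finger_gap: 0.0007
```

```bash
python3 -c "
from h import *
w(-75,150,130)"
```

```text
t 16.9 tcp [ 0.5596 -0.1431  0.7356] rpy [3.022 0.331 2.849] F [-0.3  0.  -0.9] gap 0.0007 q [ 0.17  0.17  0.08  0.78 -0.12  1.85  1.49]
holder tcp [ -20.  -190.3  735.6] zaxis [ 0.324  0.114 -0.939] F_h [-0.3 -0.1 -0.9] body xmax -8.5 finger front x -10.2 zmin 730.8
tool delta [254.  270.9 589.7] spin -0.017
```

Request:
arm_command:
  hand: [0, 0, 0, 0, 0, 0]
  delta_pos:
    - [0, -20, -35]
    - [0, -20, -35]
    - [0, -20, -35]
    - [0, -20, -35]
    - [0, -10, -35]
    - [0, 0, -20]
  spin: [0, 0, 0, 0, 0, 0]

```text
clock: 17.5
tcp_pos: [0.453, -0.2095, 0.809]
orientation: [3.022, 0.482, 2.834]
force: [-0.3, 0.6, 1.2]
finger_gap: 0.0005
```

```bash
python3 -c "
from h import *
w(-75,150,130)"
```

```text
t 17.5 tcp [ 0.453  -0.2095  0.809 ] rpy [3.022 0.482 2.834] F [-0.3  0.6  1.2] gap 0.0005 q [ 0.93  0.05 -0.5   0.78 -0.16  1.85  1.65]
holder tcp [-104.4 -283.2  809. ] zaxis [ 0.464  0.105 -0.88 ] F_h [-0.4  0.5  1.2] body xmax -106.2 finger front x -95.2 zmin 802.9
tool delta [301.  358.3 656.2] spin -0.031
```

Request:
arm_command:
  hand: [0, 0, 0, 0]
  delta_pos:
    - [0, -10, -35]
    - [0, -10, -35]
    - [0, -10, -35]
    - [0, 0, -10]
  spin: [0, 0, 0, 0]

```text
clock: 17.9
tcp_pos: [0.406, -0.2193, 0.8407]
orientation: [3.041, 0.555, 2.819]
force: [0.6, -0.0, 0.4]
finger_gap: 0.0004
```

```bash
python3 -c "
from h import *
w(-130,150,250)"
```

```text
t 17.9 tcp [ 0.406  -0.2193  0.8407] rpy [3.041 0.555 2.819] F [ 0.6 -0.   0.4] gap 0.0004 q [ 0.78 -0.04 -0.19  0.8  -0.25  1.85  1.73]
holder tcp [-147.  -305.4  840.7] zaxis [ 0.529  0.076 -0.845] F_h [0.6 0.1 0.4] body xmax -156.9 finger front x -138.4 zmin 834.3
tool delta [315.2 403.2 542.9] spin -0.047
```

Request:
arm_command:
  hand: [0, 0, 0, 0, 0, 0, 0, 0, 0, 0]
  delta_pos:
    - [10, 12, 16]
    - [18, 23, 31]
    - [18, 23, 31]
    - [18, 23, 31]
    - [18, 23, 31]
    - [18, 23, 31]
    - [18, 23, 31]
    - [18, 23, 31]
    - [18, 23, 31]
    - [18, 23, 31]
  spin: [-0.02, -0.02, 0, 0, 0, 0, 0, 0, 0, 0]

```text
clock: 18.9
tcp_pos: [0.4853, 0.0147, 0.5283]
orientation: [3.07, 0.559, 2.868]
force: [1.6, 0.7, 0.6]
finger_gap: 0.0004
```

```bash
python3 -c "
from h import *
p,A=w(-130,150,250);print(A.round(3))"
```

```text
t 18.9 tcp [0.4853 0.0147 0.5283] rpy [3.07  0.559 2.868] F [1.6 0.7 0.6] gap 0.0004 q [ 0.13 -0.29 -0.29  1.77  0.09  1.11  1.13]
holder tcp [-134.4  -58.7  528.3] zaxis [ 0.529  0.073 -0.846] F_h [1.3 1.1 0.6] body xmax -141.4 finger front x -125.4 zmin 522.2
tool delta [143.5 191.  252.9] spin 0.002
[[-0.848 -0.04   0.529]
 [-0.002  0.997  0.073]
 [-0.53   0.061 -0.846]]
```

Request:
arm_command:
  hand: [0, 0, 0, 0, 0, 0, 0, 0]
  delta_pos:
    - [18, 24, 32]
    - [18, 24, 32]
    - [18, 24, 32]
    - [18, 24, 32]
    - [18, 24, 32]
    - [18, 24, 32]
    - [12, 18, 24]
    - [8, 10, 12]
  spin: [0, 0, 0, 0, 0, 0, 0, 0]

```text
clock: 19.7
tcp_pos: [0.5355, 0.2148, 0.2787]
orientation: [3.056, 0.581, 2.877]
force: [-0.6, -0.8, 0.9]
finger_gap: 0.0005
```

```bash
python3 -c "
from h import *
p,A=w(-80,150,150);print(A.round(3))"
```

```text
t 19.7 tcp [0.5355 0.2148 0.2787] rpy [3.056 0.581 2.877] F [-0.6 -0.8  0.9] gap 0.0005 q [ 0.03  0.11 -0.8   2.04  0.78  0.77  0.07]
holder tcp [-140.6  147.5  278.7] zaxis [ 0.546  0.091 -0.833] F_h [-0.3 -0.9  0.9] body xmax -147.8 finger front x -131.5 zmin 272.2
tool delta [ 20.  -10.2 140.5] spin 0.011
[[-0.836 -0.058  0.546]
 [-0.01   0.996  0.091]
 [-0.549  0.071 -0.833]]
```

Request:
arm_command:
  hand: [0, 0, 0, 0, 0, 0, 0, 0]
  delta_pos:
    - [0, -2, 20]
    - [0, -2, 30]
    - [0, -2, 30]
    - [0, -2, 25]
    - [0, -2, 15]
    - [0, 0, 8]
    - [0, 0, 0]
    - [0, 0, 0]
  spin: [0, 0, 0, 0, 0, 0, 0, 0]

```text
clock: 20.5
tcp_pos: [0.6031, 0.21, 0.1757]
orientation: [3.046, 0.595, 2.885]
force: [-0.0, 0.3, 0.9]
finger_gap: 0.0006
```

```bash
python3 -c "
from h import *
p,A=w(-25,150,135);print(A.round(3))"
```

```text
t 20.5 tcp [0.6031 0.21   0.1757] rpy [3.046 0.595 2.885] F [-0.   0.3  0.9] gap 0.0006 q [-0.05  0.35 -0.68  2.07  1.18  0.66 -0.24]
holder tcp [-74.2 161.3 175.7] zaxis [ 0.556  0.106 -0.824] F_h [-0.1  0.3  0.9] body xmax -81.1 finger front x -64.9 zmin 169.1
tool delta [-17.7 -18.   59.7] spin 0.019
[[-0.828 -0.073  0.556]
 [-0.016  0.994  0.106]
 [-0.561  0.079 -0.824]]
```

Request:
arm_command:
  hand: [0, 0, 0, 0, 0, 0, 0]
  delta_pos:
    - [-3, -4, 10]
    - [-4, -5, 15]
    - [-4, -4, 15]
    - [-4, -3, 12]
    - [-2, -2, 6]
    - [0, 0, 0]
    - [0, 0, 0]
  spin: [0.02, 0, 0, 0, 0, 0, 0]

```text
clock: 21.2
tcp_pos: [0.6494, 0.1857, 0.1396]
orientation: [3.023, 0.6, 2.853]
force: [0.9, 1.2, -0.1]
finger_gap: 0.0002
```

```bash
python3 -c "
from h import *
p,A=w(-6,150,125);print(A.round(3))
a,da=optics.grab_frame('top');b,db=optics.grab_frame('scene')
f=lambda i,u,v:cv2.resize(i[v-35:v+35,u-45:u+45],(396,308),interpolation=2)
save('wheel2',np.hstack([f(a,205,175),f(b,280,245)]))"
```

```text
t 21.2 tcp [0.6494 0.1857 0.1396] rpy [3.023 0.6   2.853] F [ 0.9  1.2 -0.1] gap 0.0002 q [-0.04  0.45 -0.61  2.04  1.33  0.6  -0.32]
holder tcp [-23.  150.6 139.6] zaxis [ 0.562  0.111 -0.819] F_h [ 0.6  1.4 -0.1] body xmax -32.3 finger front x -14.1 zmin 132.7
tool delta [-5.8 -2.9 21.5] spin -0.013
[[-0.825 -0.054  0.562]
 [ 0.011  0.994  0.111]
 [-0.565  0.097 -0.819]]
```

View pics/wheel2.png

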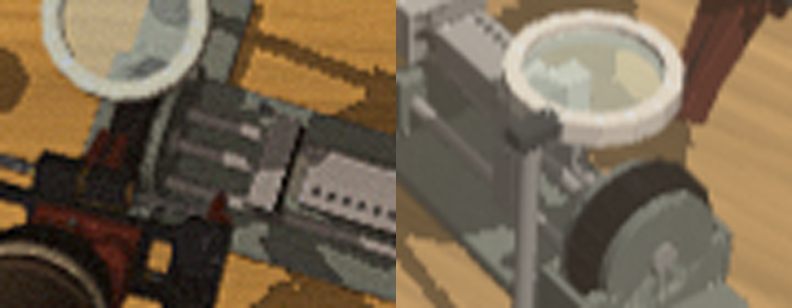

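The top view shows the closed finger at (105,150) over the wheel's near half, with the gripper body clear of the lens ring. I check the calibration by projecting the TCP into this picture.

```bash
python3 -c "
from h import *
s=st()
for n,u,v,o in(('top',205,175,0),('scene',280,245,396)):
    q=proj(n,[s['tcp_pos'],hol(0,150,110),hol(43,150,209),hol(-5,150,209)]); print(n,((q-[u-45,v-35])*4.4+[o,0]).round(0).tolist())"
```

```text
t 21.3 tcp [0.6493 0.1859 0.1398] rpy [3.023 0.601 2.853] F [ 0.2 -0.3 -0.4] gap 0.0004 q [-0.04  0.45 -0.61  2.04  1.33  0.6  -0.32]
top [[107.0, 143.0], [128.0, 117.0], [123.0, 16.0], [97.0, 94.0]]
scene [[677.0, 115.0], [641.0, 168.0], [591.0, 61.0], [660.0, 30.0]]
```

Request:
arm_command:
  hand: [0, 0, 0, 0, 0, 0, 0]
  delta_pos:
    - [-2, -1, 5]
    - [-2, -1, 5]
    - [-2, -1, 5]
    - [-1, 0, 4]
    - [0, 0, 1]
    - [0, 0, 0]
    - [0, 0, 0]
  spin: [-0.01, 0, 0, 0, 0, 0, 0]

```text
clock: 22.0
tcp_pos: [0.667, 0.181, 0.1267]
orientation: [3.03, 0.602, 2.867]
force: [1.2, 0.1, -0.2]
finger_gap: 0.0005
```

```bash
cat >> h.py <<'E'
def k(x,z):
    p,A=w(x,150,z); c=p+A@[10,0,0]; v=c[[0,2]]-[0,62]; print("corner r %.1f theta %.1f"%(np.hypot(*v),np.degrees(np.arctan2(v[1],-v[0]))))
def tg(th,r):  # target corner
    s=monitor.read_state(); R=Ro.from_euler("z",-YAW).as_matrix()@Ro.from_euler("xyz",s["orientation"]).as_matrix()
    t=np.radians(th); c=np.array([-r*np.cos(t),0,62+r*np.sin(t)])-R@[10,0,0]; k(c[0],c[2])
E
python3 -c "
from h import *
tg(77,47)"
```

```text
t 22.0 tcp [0.667  0.181  0.1267] rpy [3.03  0.602 2.867] F [ 1.2  0.1 -0.2] gap 0.0005 q [-0.04  0.48 -0.59  2.02  1.37  0.59 -0.32]
holder tcp [ -4.9 150.7 126.7] zaxis [ 0.563  0.112 -0.819] F_h [ 1.2  0.4 -0.2] body xmax -13.3 finger front x 4.2 zmin 119.8
tool delta [ 5.4 -2.1 12.2] spin 0.001
corner r 60.5 theta 77.5
```

Request:
arm_command:
  hand: [0, 0, 0, 0, 0]
  delta_pos:
    - [2, -1, 4]
    - [2, 0, 3]
    - [1, 0, 3]
    - [1, 0, 2]
    - [0, 0, 0]
  spin: [0, 0, 0, 0, 0]

```text
clock: 22.5
tcp_pos: [0.6687, 0.1811, 0.1122]
orientation: [3.03, 0.602, 2.868]
force: [-0.6, 0.6, 0.4]
finger_gap: 0.0004
```

```bash
python3 -c "
from h import *
tg(52,46.7)"
```

```text
t 22.5 tcp [0.6687 0.1811 0.1122] rpy [3.03  0.602 2.868] F [-0.6  0.6  0.4] gap 0.0004 q [-0.05  0.51 -0.57  2.02  1.42  0.58 -0.37]
holder tcp [ -3.2 151.3 112.2] zaxis [ 0.563  0.112 -0.819] F_h [-0.8  0.4  0.4] body xmax -11.6 finger front x 5.9 zmin 105.3
tool delta [18.6 -0.9 -3.5] spin 0.002
corner r 46.0 theta 75.5
```

Request:
arm_command:
  hand: [0, 0, 0, 0, 0, 0, 0, 0]
  delta_pos:
    - [3, 0, -1]
    - [3, 0, -0.8]
    - [3, 0, -0.6]
    - [3, 0, -0.4]
    - [3, 0, -0.3]
    - [3, 0, -0.2]
    - [2, 0, 0]
    - [0, 0, 0]
  spin: [0, 0, 0, 0, 0, 0, 0, 0]

```text
clock: 23.3
tcp_pos: [0.65, 0.1864, 0.1041]
orientation: [3.029, 0.604, 2.867]
force: [0.3, 0.2, -0.2]
finger_gap: 0.0006
```

```bash
python3 -c "
from h import *
tg(52,46.7)"
```

```text
t 23.3 tcp [0.65   0.1864 0.1041] rpy [3.029 0.604 2.867] F [ 0.3  0.2 -0.2] gap 0.0006 q [-0.07  0.5  -0.57  2.06  1.47  0.59 -0.45]
holder tcp [-22.7 151.3 104.1] zaxis [ 0.564  0.113 -0.818] F_h [ 0.2  0.3 -0.2] body xmax -31.2 finger front x -13.6 zmin 97.1
tool delta [-2.  -1.4  0.7] spin 0.001
corner r 47.7 theta 49.6
```

```bash
cat >> h.py <<'E'
def jaw():
    for n in("top",):
        I,d=optics.grab_frame(n); X=cloud(n,d).reshape(-1,3)
        L=(X-[O[0],O[1],0])@np.array([[np.cos(YAW),-np.sin(YAW),0],[np.sin(YAW),np.cos(YAW),0],[0,0,1]])*1000
        m=(abs(L[:,0])<28)&(L[:,1]>0)&(L[:,1]<75)&(abs(L[:,2]-112)<3.5)
        print(n,"jaw",m.sum(),"y range",np.percentile(L[m,1],[2,50,98]).round(1), "x",np.percentile(L[m,0],[2,98]).round(1))
    return I
E
python3 -c "
from h import *
jaw()
W=np.load('topW.npy');X=W.reshape(-1,3)
L=(X-[O[0],O[1],0])@np.array([[np.cos(YAW),-np.sin(YAW),0],[np.sin(YAW),np.cos(YAW),0],[0,0,1]])*1000
m=(abs(L[:,0])<28)&(L[:,1]>0)&(L[:,1]<75)&(abs(L[:,2]-112)<3.5)
print(m.sum(),np.percentile(L[m,1],[2,50,98]))
"
```

```text
top jaw 121 y range [44.2 52.8 62.1] x [-26.7  27.3]
124 [45.55659803 54.28678478 63.04352448]
```

Request:
arm_command:
  hand: [0, 0, 0, 0, 0, 0, 0, 0]
  delta_pos:
    - [0, 0, -9]
    - [-7, -0.5, -1]
    - [-7, -0.5, 0]
    - [-6, -0.5, 0]
    - [-1, 0, 5]
    - [0, 0, 5]
    - [0, 0, 3]
    - [0, 0, 0]
  spin: [0, 0, 0, 0, 0, 0, 0, 0]

```text
clock: 24.15
tcp_pos: [0.667, 0.1803, 0.1139]
orientation: [3.029, 0.603, 2.868]
force: [0.4, 0.3, -0.8]
finger_gap: 0.0007
```

```bash
python3 -c "
from h import *
tg(76,46.2)"
```

```text
t 24.15 tcp [0.667  0.1803 0.1139] rpy [3.029 0.603 2.868] F [ 0.4  0.3 -0.8] gap 0.0007 q [-0.05  0.5  -0.57  2.03  1.42  0.58 -0.37]
holder tcp [ -4.6 150.1 113.9] zaxis [ 0.563  0.113 -0.819] F_h [ 0.3  0.4 -0.8] body xmax -12.9 finger front x 4.5 zmin 107.0
tool delta [-0.6 -0.3  2.1] spin 0.002
corner r 48.0 theta 74.4
```

Request:
arm_command:
  hand: [0, 0, 0, 0, 0, 0, 0, 0, 0, 0]
  delta_pos:
    - [-1.5, 0, 1.5]
    - [0, 0, 1]
    - [3, 0, -0.9]
    - [3, 0, -0.7]
    - [3, 0, -0.5]
    - [3, 0, -0.3]
    - [3, 0, -0.2]
    - [3, 0, 0]
    - [3, 0, 0]
    - [0, 0, 0]
  spin: [0, 0, 0, 0, 0, 0, 0, 0, 0, 0]

```text
clock: 25.15
tcp_pos: [0.6528, 0.1848, 0.1045]
orientation: [3.029, 0.608, 2.867]
force: [1.2, -0.5, 2.7]
finger_gap: 0.0005
```

```bash
python3 -c "
from h import *
tg(76,46.2);jaw()"
```

```text
t 25.15 tcp [0.6528 0.1848 0.1045] rpy [3.029 0.608 2.867] F [ 1.2 -0.5  2.7] gap 0.0005 q [-0.07  0.5  -0.57  2.06  1.48  0.59 -0.46]
holder tcp [-19.6 150.6 104.5] zaxis [ 0.568  0.113 -0.815] F_h [ 1.3 -0.1  2.7] body xmax -28.4 finger front x -10.5 zmin 97.6
tool delta [-18.2  -0.9   2.8] spin 0.001
corner r 46.1 theta 53.0
top jaw 120 y range [43.  51.5 59.9] x [-26.6  26.5]
```

Request:
arm_command:
  hand: [0, 0, 0, 0, 0, 0, 0, 0, 0]
  delta_pos:
    - [0, 0, -9]
    - [-7, -0.3, -1]
    - [-7, -0.3, 0]
    - [-6, -0.3, 0]
    - [-1, 0, 5]
    - [0, 0, 5]
    - [0, 0, 3]
    - [0, 0, 1]
    - [0, 0, 0]
  spin: [0, 0, 0, 0, 0, 0, 0, 0, 0]

```text
clock: 26.1
tcp_pos: [0.6677, 0.1809, 0.1112]
orientation: [3.029, 0.602, 2.871]
force: [-0.9, 0.1, 2.3]
finger_gap: 0.0002
```

```bash
python3 -c "
from h import *
tg(76,46.2)"
```

```text
t 26.1 tcp [0.6677 0.1809 0.1112] rpy [3.029 0.602 2.871] F [-0.9  0.1  2.3] gap 0.0002 q [-0.05  0.51 -0.57  2.03  1.42  0.58 -0.37]
holder tcp [ -4.1 150.9 111.2] zaxis [ 0.562  0.115 -0.819] F_h [-0.9 -0.2  2.3] body xmax -12.0 finger front x 5.0 zmin 104.3
tool delta [-1.7 -0.8 -0.5] spin 0.005
corner r 45.3 theta 74.1
```

Request:
arm_command:
  hand: [0, 0, 0, 0, 0, 0, 0, 0, 0]
  delta_pos:
    - [3, 0, -1]
    - [3, 0, -0.7]
    - [3, 0, -0.5]
    - [3, 0, -0.3]
    - [3, 0, -0.2]
    - [3, 0, 0]
    - [3, 0, 0]
    - [3, 0, 0]
    - [0, 0, 0]
  spin: [0, 0, 0, 0, 0, 0, 0, 0, 0]

```text
clock: 27.0
tcp_pos: [0.6453, 0.1873, 0.0998]
orientation: [3.029, 0.603, 2.872]
force: [0.1, -0.3, 1.3]
finger_gap: 0.0005
```

```bash
python3 -c "
from h import *
tg(76,46.2);jaw()"
```

```text
t 27.0 tcp [0.6453 0.1873 0.0998] rpy [3.029 0.603 2.872] F [ 0.1 -0.3  1.3] gap 0.0005 q [-0.08  0.5  -0.57  2.08  1.49  0.59 -0.48]
holder tcp [-27.4 151.   99.8] zaxis [ 0.563  0.116 -0.818] F_h [ 0.2 -0.3  1.3] body xmax -35.4 finger front x -18.2 zmin 92.9
tool delta [-27.4  -1.5   3.3] spin 0.006
corner r 48.0 theta 42.0
top jaw 125 y range [39.9 48.7 57.5] x [-27.   26.2]
```

Request:
arm_command:
  hand: [0, 0, 0, 0, 0, 0, 0, 0, 0, 0]
  delta_pos:
    - [0, 0, -9]
    - [-8, -0.3, -1]
    - [-8, -0.3, 0]
    - [-8, -0.3, 0]
    - [-4, 0, 2]
    - [0, 0, 5]
    - [0, 0, 4]
    - [0, 0, 2]
    - [0, 0, 0]
    - [0, 0, 0]
  spin: [0, 0, 0, 0, 0, 0, 0, 0, 0, 0]

```text
clock: 28.05
tcp_pos: [0.6658, 0.1804, 0.1116]
orientation: [3.031, 0.597, 2.875]
force: [1.0, -0.7, 1.3]
finger_gap: 0.0001
```

```bash
python3 -c "
from h import *
tg(76,46.2)"
```

```text
t 28.05 tcp [0.6658 0.1804 0.1116] rpy [3.031 0.597 2.875] F [ 1.  -0.7  1.3] gap 0.0001 q [-0.05  0.5  -0.57  2.03  1.41  0.58 -0.36]
holder tcp [ -5.9 149.9 111.6] zaxis [ 0.558  0.115 -0.822] F_h [ 1.2 -0.4  1.3] body xmax -13.2 finger front x 3.4 zmin 104.7
tool delta [-2.9 -0.   0.9] spin 0.009
corner r 46.2 theta 72.2
```

Request:
arm_command:
  hand: [0, 0, 0, 0, 0, 0, 0, 0, 0]
  delta_pos:
    - [3, 0, -0.7]
    - [3, 0, -0.6]
    - [3, 0, -0.4]
    - [3, 0, -0.2]
    - [3, 0, 0]
    - [3, 0, 0.1]
    - [3, 0, 0.1]
    - [1, 0, 0]
    - [0, 0, 0]
  spin: [0, 0, 0, 0, 0, 0, 0, 0, 0]

```text
clock: 28.95
tcp_pos: [0.645, 0.1868, 0.1002]
orientation: [3.031, 0.598, 2.876]
force: [-0.2, -0.3, 3.2]
finger_gap: 0.0009
```

```bash
python3 -c "
from h import *
tg(76,46);jaw()"
```

```text
t 28.95 tcp [0.645  0.1868 0.1002] rpy [3.031 0.598 2.876] F [-0.2 -0.3  3.2] gap 0.0009 q [-0.07  0.5  -0.57  2.07  1.47  0.58 -0.46]
holder tcp [-27.6 150.4 100.2] zaxis [ 0.558  0.117 -0.821] F_h [-0.1 -0.4  3.2] body xmax -34.8 finger front x -18.3 zmin 93.3
tool delta [-27.2  -1.1   3.8] spin 0.01
corner r 48.4 theta 42.3
top jaw 121 y range [31.6 46.5 55.8] x [-26.6  26.5]
```

Request:
arm_command:
  hand: [0, 0, 0, 0, 0, 0, 0, 0, 0, 0]
  delta_pos:
    - [0, 0, -9]
    - [-9, -0.3, -1]
    - [-9, -0.3, 0]
    - [-9, -0.3, 0]
    - [-4, 0, 2]
    - [0, 0, 5]
    - [0, 0, 4]
    - [0, 0, 2]
    - [0, 0, 0]
    - [0, 0, 0]
  spin: [0, 0, 0, 0, 0, 0, 0, 0, 0, 0]

```text
clock: 30.0
tcp_pos: [0.6678, 0.1791, 0.1134]
orientation: [3.033, 0.592, 2.879]
force: [-0.3, -0.4, 3.6]
finger_gap: 0.0005
```

```bash
python3 -c "
from h import *
tg(76,46.2)"
```

```text
t 30.0 tcp [0.6678 0.1791 0.1134] rpy [3.033 0.592 2.879] F [-0.3 -0.4  3.6] gap 0.0005 q [-0.04  0.5  -0.57  2.02  1.39  0.57 -0.33]
holder tcp [ -3.6 149.2 113.4] zaxis [ 0.553  0.116 -0.825] F_h [-0.2 -0.5  3.6] body xmax -10.1 finger front x 5.7 zmin 106.6
tool delta [-0.   0.7  1.3] spin 0.013
corner r 47.4 theta 75.5
```

Request:
arm_command:
  hand: [0, 0, 0, 0, 0]
  delta_pos:
    - [0, 0, -1.5]
    - [-2, 0, 0]
    - [0, 0, 2]
    - [0, 0, 2]
    - [0, 0, 0]
  spin: [0, 0, 0, 0, 0]

```text
clock: 30.5
tcp_pos: [0.6714, 0.1791, 0.1137]
orientation: [3.032, 0.593, 2.879]
force: [1.9, -1.1, 2.9]
finger_gap: 0.0006
```

```bash
python3 -c "
from h import *
tg(76,46.2)"
```

```text
t 30.5 tcp [0.6714 0.1791 0.1137] rpy [3.032 0.593 2.879] F [ 1.9 -1.1  2.9] gap 0.0006 q [-0.04  0.51 -0.57  2.01  1.39  0.57 -0.32]
holder tcp [-1.000e-01  1.501e+02  1.137e+02] zaxis [ 0.554  0.116 -0.824] F_h [ 2.1 -0.5  2.9] body xmax -6.8 finger front x 9.2 zmin 106.8
tool delta [ 3.  -0.  -0.5] spin 0.013
corner r 46.8 theta 79.7
```

Request:
arm_command:
  hand: [0, 0, 0, 0, 0, 0, 0, 0, 0, 0]
  delta_pos:
    - [3, 0, -0.6]
    - [3, 0, -0.8]
    - [3, 0, -0.7]
    - [3, 0, -0.6]
    - [3, 0, -0.4]
    - [3, 0, -0.2]
    - [3, 0, 0]
    - [3, 0, 0.1]
    - [2, 0, 0.1]
    - [0, 0, 0]
  spin: [0, 0, 0, 0, 0, 0, 0, 0, 0, 0]

```text
clock: 31.5
tcp_pos: [0.6479, 0.1859, 0.1021]
orientation: [3.031, 0.596, 2.879]
force: [-0.4, -0.0, 3.5]
finger_gap: 0.0005
```

```bash
python3 -c "
from h import *
tg(76,46);jaw()"
```

```text
t 31.5 tcp [0.6479 0.1859 0.1021] rpy [3.031 0.596 2.879] F [-0.4 -0.   3.5] gap 0.0005 q [-0.07  0.5  -0.57  2.07  1.46  0.58 -0.44]
holder tcp [-24.6 150.3 102.1] zaxis [ 0.557  0.118 -0.822] F_h [-0.4 -0.1  3.5] body xmax -31.4 finger front x -15.3 zmin 95.2
tool delta [-23.7  -1.    3.7] spin 0.013
corner r 47.6 theta 46.3
top jaw 123 y range [35.7 44.4 53. ] x [-26.7  27.1]
```

Request:
arm_command:
  hand: [0, 0, 0, 0, 0, 0, 0, 0, 0, 0]
  delta_pos:
    - [0, 0, -9]
    - [-9, -0.3, -1]
    - [-9, -0.3, 0]
    - [-8, -0.3, 0]
    - [-4, 0, 2]
    - [0, 0, 4]
    - [0, 0, 4]
    - [0, 0, 2]
    - [0, 0, 1]
    - [0, 0, 0]
  spin: [0, 0, 0, 0, 0, 0, 0, 0, 0, 0]

```text
clock: 32.55
tcp_pos: [0.6685, 0.1782, 0.1135]
orientation: [3.035, 0.588, 2.882]
force: [-3.3, -1.2, 5.2]
finger_gap: 0.0005
```

```bash
python3 -c "
from h import *
tg(79.5,46.5)"
```

```text
t 32.55 tcp [0.6685 0.1782 0.1135] rpy [3.035 0.588 2.882] F [-3.3 -1.2  5.2] gap 0.0005 q [-0.03  0.5  -0.57  2.02  1.38  0.57 -0.31]
holder tcp [ -2.6 148.5 113.5] zaxis [ 0.55   0.116 -0.827] F_h [-2.9 -2.1  5.2] body xmax -8.7 finger front x 6.7 zmin 106.7
tool delta [-2.   1.3  1.7] spin 0.016
corner r 47.2 theta 76.6
```

Request:
arm_command:
  hand: [0, 0, 0, 0, 0]
  delta_pos:
    - [0, 0, -2]
    - [-2, 0.5, 0]
    - [0, 0.5, 2]
    - [0, 0, 2]
    - [0, 0, 0]
  spin: [0, 0, 0, 0, 0]

```text
clock: 33.05
tcp_pos: [0.672, 0.1793, 0.1132]
orientation: [3.035, 0.589, 2.883]
force: [0.2, -0.8, 0.6]
finger_gap: 0.0004
```

```bash
python3 -c "
from h import *
tg(79.5,46.5)"
```

```text
t 33.05 tcp [0.672  0.1793 0.1132] rpy [3.035 0.589 2.883] F [ 0.2 -0.8  0.6] gap 0.0004 q [-0.04  0.51 -0.57  2.01  1.38  0.57 -0.31]
holder tcp [  0.4 150.5 113.2] zaxis [ 0.55   0.116 -0.827] F_h [ 0.4 -0.7  0.6] body xmax -5.6 finger front x 9.7 zmin 106.5
tool delta [ 0.4 -0.5 -0.4] spin 0.017
corner r 46.3 theta 80.2
```

Request:
arm_command:
  hand: [0, 0, 0, 0, 0, 0, 0, 0, 0, 0]
  delta_pos:
    - [3, 0, -0.8]
    - [3, 0, -0.8]
    - [3, 0, -0.7]
    - [3, 0, -0.6]
    - [3, 0, -0.4]
    - [3, 0, -0.2]
    - [3, 0, 0]
    - [3, 0, 0.2]
    - [2, 0, 0.2]
    - [0, 0, 0]
  spin: [0.01, 0, 0, 0, 0, 0, 0, 0, 0, 0]

```text
clock: 34.05
tcp_pos: [0.6492, 0.1855, 0.1025]
orientation: [3.026, 0.592, 2.869]
force: [1.1, -0.6, 2.5]
finger_gap: 0.0003
```

```bash
python3 -c "
from h import *
tg(80,46);jaw()"
```

```text
t 34.05 tcp [0.6492 0.1855 0.1025] rpy [3.026 0.592 2.869] F [ 1.1 -0.6  2.5] gap 0.0003 q [-0.07  0.5  -0.57  2.06  1.45  0.58 -0.43]
holder tcp [-23.2 150.3 102.5] zaxis [ 0.554  0.116 -0.824] F_h [ 1.2 -0.3  2.5] body xmax -30.4 finger front x -14.0 zmin 95.6
tool delta [-25.3  -0.9   4.4] spin 0.003
corner r 47.0 theta 48.0
top jaw 119 y range [31.2 39.9 48.7] x [-26.6  26.3]
```

Request:
arm_command:
  hand: [0, 0, 0, 0, 0, 0, 0, 0, 0, 0]
  delta_pos:
    - [0, 0, -9]
    - [-8, -0.3, -1]
    - [-8, -0.3, 0]
    - [-7, 0, 0]
    - [-3, 0, 2]
    - [0, 0, 4]
    - [0, 0, 4]
    - [0, 0, 2]
    - [0, 0, 1]
    - [0, 0, 0]
  spin: [0, 0, 0, 0, 0, 0, 0, 0, 0, 0]

```text
clock: 35.1
tcp_pos: [0.6654, 0.181, 0.1113]
orientation: [3.029, 0.583, 2.875]
force: [2.1, -0.8, -1.1]
finger_gap: 0.0003
```

```bash
python3 -c "
from h import *
tg(77,46.2)"
```

```text
t 35.1 tcp [0.6654 0.181  0.1113] rpy [3.029 0.583 2.875] F [ 2.1 -0.8 -1.1] gap 0.0003 q [-0.04  0.5  -0.57  2.02  1.38  0.57 -0.32]
holder tcp [ -6.4 150.3 111.3] zaxis [ 0.546  0.117 -0.829] F_h [ 2.2 -0.3 -1.1] body xmax -12.5 finger front x 2.9 zmin 104.5
tool delta [-4.3 -0.5  1.3] spin 0.009
corner r 46.2 theta 71.4
```

Behind a rib (force +x); stroke.

Request:
arm_command:
  hand: [0, 0, 0, 0, 0, 0, 0, 0, 0, 0]
  delta_pos:
    - [3, 0, -0.6]
    - [3, 0, -0.5]
    - [3, 0, -0.4]
    - [3, 0, -0.3]
    - [3, 0, -0.1]
    - [3, 0, 0]
    - [2, 0, 0.2]
    - [0, 0, 0]
    - [0, 0, 0]
    - [0, 0, 0]
  spin: [0, 0, 0, 0, 0, 0, 0, 0, 0, 0]

```text
clock: 36.1
tcp_pos: [0.6464, 0.1867, 0.101]
orientation: [3.029, 0.583, 2.876]
force: [-0.3, 0.1, 2.0]
finger_gap: 0.0004
```

```bash
python3 -c "
from h import *
tg(77,46.2);jaw()"
```

```text
t 36.1 tcp [0.6464 0.1867 0.101 ] rpy [3.029 0.583 2.876] F [-0.3  0.1  2. ] gap 0.0004 q [-0.07  0.5  -0.57  2.06  1.43  0.57 -0.41]
holder tcp [-26.2 150.6 101. ] zaxis [ 0.546  0.118 -0.829] F_h [-0.3  0.   2. ] body xmax -32.1 finger front x -16.8 zmin 94.2
tool delta [-26.5  -1.3   3.5] spin 0.01
corner r 48.1 theta 44.1
top jaw 113 y range [30.  38.4 47.1] x [-26.3  26.1]
```

Request:
arm_command:
  hand: [0, 0, 0, 0, 0, 0, 0, 0, 0, 0]
  delta_pos:
    - [0, 0, -9]
    - [-9, -0.4, -1]
    - [-9, -0.4, 0]
    - [-9, -0.4, 0]
    - [-5, 0, 2]
    - [0, 0, 4]
    - [0, 0, 4]
    - [0, 0, 2]
    - [0, 0, 1]
    - [0, 0, 0]
  spin: [0, 0, 0, 0, 0, 0, 0, 0, 0, 0]

```text
clock: 37.15
tcp_pos: [0.6695, 0.1784, 0.1137]
orientation: [3.031, 0.576, 2.879]
force: [0.4, -0.8, 1.0]
finger_gap: 0.0005
```

```bash
python3 -c "
from h import *
tg(79,46.2)"
```

```text
t 37.15 tcp [0.6695 0.1784 0.1137] rpy [3.031 0.576 2.879] F [ 0.4 -0.8  1. ] gap 0.0005 q [-0.03  0.5  -0.57  2.01  1.35  0.56 -0.28]
holder tcp [ -1.7 149.  113.7] zaxis [ 0.54   0.117 -0.834] F_h [ 0.6 -0.7  1. ] body xmax -6.9 finger front x 7.7 zmin 107.0
tool delta [-0.6  0.8  1.5] spin 0.013
corner r 47.3 theta 77.7
```

Request:
arm_command:
  hand: [0, 0, 0]
  delta_pos:
    - [0, 0.5, 1.5]
    - [0, 0.3, 1]
    - [0, 0, 0]
  spin: [0, 0, 0]

```text
clock: 37.45
tcp_pos: [0.6716, 0.1792, 0.1122]
orientation: [3.031, 0.577, 2.879]
force: [-1.0, -0.0, 1.2]
finger_gap: 0.0005
```

```bash
python3 -c "
from h import *
tg(79,46.2)"
```

```text
t 37.45 tcp [0.6716 0.1792 0.1122] rpy [3.031 0.577 2.879] F [-1.  -0.   1.2] gap 0.0005 q [-0.03  0.51 -0.57  2.    1.35  0.56 -0.28]
holder tcp [1.000e-01 1.503e+02 1.122e+02] zaxis [ 0.541  0.117 -0.833] F_h [-1.  -0.3  1.2] body xmax -5.3 finger front x 9.5 zmin 105.5
tool delta [ 0.1 -0.2 -0.8] spin 0.013
corner r 45.5 theta 79.5
```

In the slot on the drum. Stroke.

Request:
arm_command:
  hand: [0, 0, 0, 0, 0, 0, 0, 0, 0, 0]
  delta_pos:
    - [3, 0, -0.9]
    - [3, 0, -0.8]
    - [3, 0, -0.7]
    - [3, 0, -0.6]
    - [3, 0, -0.4]
    - [3, 0, -0.2]
    - [3, 0, 0]
    - [3, 0, 0.2]
    - [2, 0, 0.2]
    - [0, 0, 0]
  spin: [0.01, 0, 0, 0, 0, 0, 0, 0, 0, 0]

```text
clock: 38.45
tcp_pos: [0.6485, 0.1859, 0.1021]
orientation: [3.023, 0.581, 2.865]
force: [-0.2, -1.1, 1.6]
finger_gap: 0.0006
```

```bash
python3 -c "
from h import *
tg(79,46.2);jaw()"
```

```text
t 38.45 tcp [0.6485 0.1859 0.1021] rpy [3.023 0.581 2.865] F [-0.2 -1.1  1.6] gap 0.0006 q [-0.06  0.5  -0.57  2.06  1.42  0.57 -0.41]
holder tcp [-24.  150.5 102.1] zaxis [ 0.545  0.118 -0.83 ] F_h [ 0.2 -1.1  1.6] body xmax -30.5 finger front x -14.8 zmin 95.3
tool delta [-25.6  -0.9   3.8] spin -0.001
corner r 47.4 theta 46.9
top jaw 121 y range [25.9 34.9 43.3] x [-26.   26.9]
```

Request:
arm_command:
  hand: [0, 0, 0, 0, 0, 0, 0, 0, 0, 0]
  delta_pos:
    - [0, 0, -9]
    - [-9, -0.4, -1]
    - [-9, -0.4, 0]
    - [-8, -0.2, 0]
    - [-4, 0, 2]
    - [0, 0, 4]
    - [0, 0, 4]
    - [0, 0, 2]
    - [0, 0, 1]
    - [0, 0, 1]
  spin: [0, 0, 0, 0, 0, 0, 0, 0, 0, 0]

```text
clock: 39.5
tcp_pos: [0.6679, 0.1799, 0.1108]
orientation: [3.026, 0.569, 2.871]
force: [-1.9, -1.2, 1.6]
finger_gap: 0.0005
```

```bash
python3 -c "
from h import *
tg(79,46.2)"
```

```text
t 39.5 tcp [0.6679 0.1799 0.1108] rpy [3.026 0.569 2.871] F [-1.9 -1.2  1.6] gap 0.0005 q [-0.03  0.51 -0.57  2.01  1.34  0.56 -0.28]
holder tcp [ -3.7 150.  110.8] zaxis [ 0.535  0.119 -0.837] F_h [-1.6 -1.6  1.6] body xmax -8.8 finger front x 5.6 zmin 104.1
tool delta [-3.8 -0.   0.2] spin 0.006
corner r 45.1 theta 74.4
```

Request:
arm_command:
  hand: [0, 0, 0, 0, 0, 0, 0, 0, 0, 0]
  delta_pos:
    - [3, 0, -0.8]
    - [3, 0, -0.7]
    - [3, 0, -0.6]
    - [3, 0, -0.4]
    - [3, 0, -0.2]
    - [3, 0, -0.1]
    - [3, 0, 0]
    - [2, 0, 0.2]
    - [2, 0, 0.2]
    - [0, 0, 0]
  spin: [0.01, 0, 0, 0, 0, 0, 0, 0, 0, 0]

```text
clock: 40.5
tcp_pos: [0.6458, 0.1871, 0.1005]
orientation: [3.017, 0.572, 2.858]
force: [-0.1, -0.1, 2.7]
finger_gap: 0.0006
```

```bash
python3 -c "
from h import *
tg(79,46.2);jaw()"
```

```text
t 40.5 tcp [0.6458 0.1871 0.1005] rpy [3.017 0.572 2.858] F [-0.1 -0.1  2.7] gap 0.0006 q [-0.06  0.5  -0.57  2.06  1.41  0.56 -0.4 ]
holder tcp [-26.9 150.9 100.5] zaxis [ 0.538  0.12  -0.834] F_h [-0.  -0.1  2.7] body xmax -33.1 finger front x -17.7 zmin 93.7
tool delta [-28.9  -1.2   3.9] spin -0.007
corner r 48.4 theta 43.2
top jaw 117 y range [23.8 32.4 41.1] x [-27.   26.7]
```

Request:
arm_command:
  hand: [0, 0, 0, 0, 0, 0, 0, 0, 0, 0]
  delta_pos:
    - [0, 0, -9]
    - [-9, -0.4, -1]
    - [-9, -0.4, 0]
    - [-9, -0.4, 0]
    - [-5, 0, 2]
    - [0, 0, 4]
    - [0, 0, 4]
    - [0, 0, 2]
    - [0, 0, 1]
    - [0, 0, 1]
  spin: [0, 0, 0, 0, 0, 0, 0, 0, 0, 0]

```text
clock: 41.55
tcp_pos: [0.6703, 0.1785, 0.1131]
orientation: [3.02, 0.566, 2.862]
force: [0.5, -0.5, 6.7]
finger_gap: 0.0004
```

```bash
python3 -c "
from h import *
tg(78,46)"
```

```text
t 41.55 tcp [0.6703 0.1785 0.1131] rpy [3.02  0.566 2.862] F [ 0.5 -0.5  6.7] gap 0.0004 q [-0.02  0.51 -0.57  2.    1.33  0.56 -0.27]
holder tcp [ -1.  149.3 113.1] zaxis [ 0.533  0.119 -0.838] F_h [ 0.6 -0.3  6.7] body xmax -6.5 finger front x 8.3 zmin 106.3
tool delta [0.5 0.7 0.6] spin -0.004
corner r 46.7 theta 78.4
```

Request:
arm_command:
  hand: [0, 0, 0, 0]
  delta_pos:
    - [2, 0, 0]
    - [3, 0, -0.3]
    - [3, 0, -0.5]
    - [3, 0, -0.5]
  spin: [0, 0, 0, 0]

```text
clock: 41.95
tcp_pos: [0.6662, 0.1796, 0.1127]
orientation: [3.018, 0.577, 2.857]
force: [0.8, -0.9, 3.9]
finger_gap: 0.0002
```

```bash
python3 -c "
from h import *
tg(78,46)"
```

```text
t 41.95 tcp [0.6662 0.1796 0.1127] rpy [3.018 0.577 2.857] F [ 0.8 -0.9  3.9] gap 0.0002 q [-0.04  0.5  -0.57  2.02  1.36  0.56 -0.32]
holder tcp [ -5.2 149.3 112.7] zaxis [ 0.542  0.119 -0.832] F_h [ 1.  -0.7  3.9] body xmax -11.9 finger front x 3.9 zmin 105.8
tool delta [-3.3  0.5  2.5] spin -0.009
corner r 47.2 theta 73.3
```

Request:
arm_command:
  hand: [0, 0, 0, 0]
  delta_pos:
    - [4, 0, 1]
    - [4, 0, 0.5]
    - [4, 0, 0]
    - [4, 0, 0]
  spin: [0, 0, 0, 0]

```text
clock: 42.35
tcp_pos: [0.6559, 0.1843, 0.1062]
orientation: [3.015, 0.584, 2.855]
force: [3.2, -2.4, 3.8]
finger_gap: 0.0004
```

```bash
python3 -c "
from h import *
tg(78,46);jaw()"
```

```text
t 42.35 tcp [0.6559 0.1843 0.1062] rpy [3.015 0.584 2.855] F [ 3.2 -2.4  3.8] gap 0.0004 q [-0.06  0.5  -0.56  2.04  1.41  0.56 -0.39]
holder tcp [-16.4 150.9 106.2] zaxis [ 0.548  0.121 -0.828] F_h [ 3.7 -1.5  3.8] body xmax -23.7 finger front x -7.2 zmin 99.3
tool delta [-16.1  -1.2   3. ] spin -0.01
corner r 45.9 theta 57.4
top jaw 114 y range [24.  32.4 41.4] x [-26.3  26.7]
```

Request:
arm_command:
  hand: [0, 0, 0]
  delta_pos:
    - [5, 0, 1.5]
    - [6, 0, 1.5]
    - [6, 0, 1]
  spin: [0, 0, 0]

```text
clock: 42.7
tcp_pos: [0.6541, 0.1851, 0.1045]
orientation: [3.014, 0.608, 2.848]
force: [3.2, -4.5, 18.2]
finger_gap: 0.0006
```

```bash
python3 -c "
from h import *
tg(78,46);jaw()"
```

```text
t 42.7 tcp [0.6541 0.1851 0.1045] rpy [3.014 0.608 2.848] F [ 3.2 -4.5 18.2] gap 0.0006 q [-0.08  0.5  -0.55  2.06  1.48  0.58 -0.48]
holder tcp [-18.4 151.2 104.5] zaxis [ 0.569  0.118 -0.814] F_h [ 4.3 -3.5 18.2] body xmax -28.2 finger front x -9.4 zmin 97.4
tool delta [-18.6  -1.3   2.9] spin -0.017
corner r 45.4 theta 54.2
top jaw 115 y range [23.9 32.4 41.4] x [-26.3  26.6]
```

Request:
arm_command:
  hand: [0, 0, 0]
  delta_pos:
    - [8, 0, 0.5]
    - [8, 0, 0.5]
    - [8, 0, 0.5]
  spin: [0, 0, 0]

```text
clock: 43.05
tcp_pos: [0.6452, 0.1893, 0.0993]
orientation: [3.008, 0.629, 2.839]
force: [1.9, -0.3, 7.2]
finger_gap: 0.0004
```

```bash
python3 -c "
from h import *
tg(78,46);jaw()"
```

```text
t 43.05 tcp [0.6452 0.1893 0.0993] rpy [3.008 0.629 2.839] F [ 1.9 -0.3  7.2] gap 0.0004 q [-0.11  0.5  -0.55  2.09  1.56  0.6  -0.59]
holder tcp [-28.1 152.9  99.3] zaxis [ 0.587  0.118 -0.801] F_h [1.9 0.3 7.2] body xmax -40.0 finger front x -19.3 zmin 91.9
tool delta [-29.5  -2.8   4.4] spin -0.027
corner r 47.9 theta 41.0
top jaw 116 y range [24.  31.9 41.4] x [-27.2  27.3]
```

Request:
arm_command:
  hand: [0, 0, 0, 0, 0, 0, 0, 0, 0, 0]
  delta_pos:
    - [0, 0, -9]
    - [-9, -0.6, -1]
    - [-9, -0.6, 0]
    - [-9, -0.6, 0]
    - [-6, -0.5, 2]
    - [0, 0, 4]
    - [0, 0, 4]
    - [0, 0, 2]
    - [0, 0, 1]
    - [0, 0, 0]
  spin: [0, 0, 0, 0, 0, 0, 0, 0, 0, 0]

```text
clock: 44.1
tcp_pos: [0.6639, 0.1812, 0.111]
orientation: [3.013, 0.618, 2.848]
force: [-3.5, -1.9, 7.2]
finger_gap: 0.0007
```

```bash
python3 -c "
from h import *
tg(78,45.7)"
```

```text
t 44.1 tcp [0.6639 0.1812 0.111 ] rpy [3.013 0.618 2.848] F [-3.5 -1.9  7.2] gap 0.0007 q [-0.08  0.5  -0.54  2.05  1.48  0.57 -0.46]
holder tcp [ -7.9 150.2 111. ] zaxis [ 0.577  0.118 -0.808] F_h [-2.8 -2.7  7.2] body xmax -18.4 finger front x 1.0 zmin 103.8
tool delta [-6.2 -0.4  2.5] spin -0.017
corner r 46.0 theta 69.6
```

Request:
arm_command:
  hand: [0, 0, 0, 0, 0]
  delta_pos:
    - [4, 0, -0.3]
    - [4, 0, -0.2]
    - [4, 0, 0]
    - [5, 0, 0.5]
    - [6, 0, 1]
  spin: [0, 0, 0, 0, 0]

```text
clock: 44.6
tcp_pos: [0.6546, 0.1846, 0.1047]
orientation: [3.011, 0.638, 2.842]
force: [1.0, -5.3, 22.9]
finger_gap: 0.0004
```

```bash
python3 -c "
from h import *
tg(78,45.7);jaw()"
```

```text
t 44.6 tcp [0.6546 0.1846 0.1047] rpy [3.011 0.638 2.842] F [ 1.  -5.3 22.9] gap 0.0004 q [-0.1   0.5  -0.54  2.08  1.55  0.59 -0.56]
holder tcp [-17.7 150.9 104.7] zaxis [ 0.593  0.116 -0.797] F_h [ 2.4 -4.8 22.9] body xmax -30.3 finger front x -9.0 zmin 97.4
tool delta [-17.8  -0.9   3.2] spin -0.024
corner r 44.9 theta 55.0
top jaw 122 y range [24.  32.5 41.3] x [-26.4  26.6]
```

The finger is blocked at the same wheel angle (about 55° against 54°) at 23 N and the jaw isn't moving, so the wheel has stalled. I back off along the tool axis and check.

Request:
arm_command:
  hand: [0, 0, 0, 0, 0, 0, 0, 0]
  delta_pos:
    - [-1, 0, -5]
    - [0, 0, -10]
    - [0, 0, -25]
    - [0, 0, -35]
    - [0, 0, -35]
    - [0, 0, -25]
    - [0, 0, -10]
    - [0, 0, 0]
  spin: [0, 0, 0, 0, 0, 0, 0, 0]

```text
clock: 45.45
tcp_pos: [0.5575, 0.1938, 0.2206]
orientation: [3.016, 0.629, 2.85]
force: [0.5, 0.3, -0.5]
finger_gap: 0.001
```

```bash
python3 -c "
from h import *
w(-75,150,150)
a=jaw();b,db=optics.grab_frame('scene')
f=lambda i,u,v:cv2.resize(i[v-35:v+35,u-45:u+45],(396,308),interpolation=2)
save('end',np.vstack([np.hstack([f(a,225,180),f(b,265,235)]),np.hstack([cv2.resize(a,(396,290)),cv2.resize(b,(396,290))])]))"
```

```text
t 45.45 tcp [0.5575 0.1938 0.2206] rpy [3.016 0.629 2.85 ] F [ 0.5  0.3 -0.5] gap 0.001 q [-0.05  0.18 -0.68  2.15  1.07  0.63 -0.2 ]
holder tcp [-113.7  133.2  220.6] zaxis [ 0.585  0.116 -0.802] F_h [ 0.4  0.5 -0.5] body xmax -125.0 finger front x -104.8 zmin 213.4
tool delta [10.5  7.2 81.3] spin -0.016
top jaw 118 y range [24.1 32.6 41.6] x [-27.3  26.4]
```

View pics/end.png

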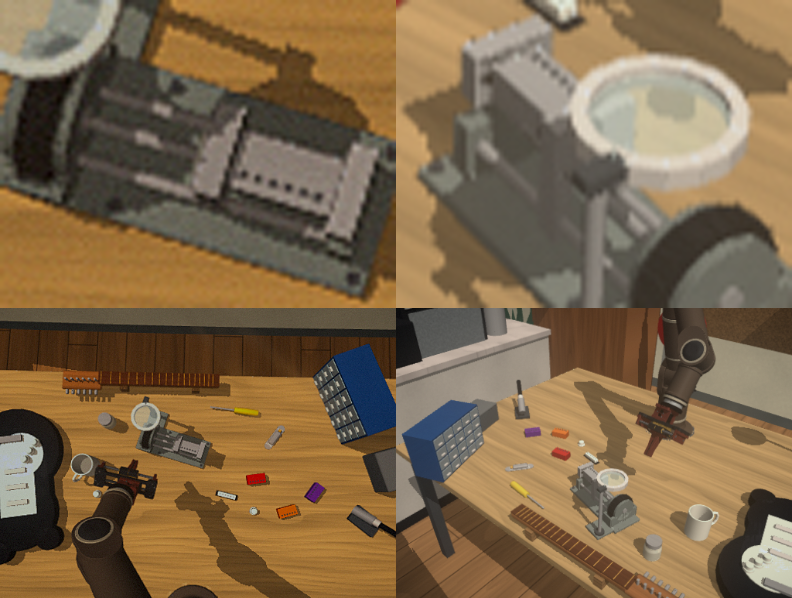

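The pickup sits between both jaws with no gap, six poles up (top crop about 290,170). The robot is clear and the other things lie where they were.

```bash
python3 -c "
from h import *
print(ticket.job_done()); st()"
```

```text
the job is handed in; nothing more can be done
None
the job is handed in; nothing more can be done
```

The steel-covered pickup is clamped in the holder, flat on the ledge with pole screws up and its long side from jaw to jaw. I handed the job in at about 45.5 s. I placed it, let go, and then turned the thumbwheel only, pulling its ribs towards the robot with the closed fingertips.

**Tilt:** the moves offer no tilt. I got about 33° by driving the raised arm against a wrist joint's limit. That also brought the shoulder joint (joint 2) to its reading of -0.29, exactly its limit, on the way down.

**Jaws:** by the top camera the sliding jaw moved about 21.6 mm, against 21.4 mm expected for a 70 mm pickup. The last picture shows no gap at either jaw.

**Stall:** the last two pulls were blocked at nearly the same fingertip position (54° and 55° round the wheel), at about 18 and 23 N. The jaw stopped moving. After the first of these a harder pull slipped over a rib.

**Magnifier:** by my estimate the gripper's body came within a few millimetres of the lens ring. No force pointed to a contact.

**Other things:** the loose items look undisturbed in the last picture, judged by eye only. The robot touched nothing at the end.

**Disagreement:** the scene camera read positions about 4 mm off from the top camera. I went by the top camera, which fitted the given sizes.

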